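# Change over the plug drying dock

## Robot

A 6-joint arm with a two-finger parallel gripper is mounted at the origin on the work surface. World frame = base frame: x ahead of the robot, y to its left, z up, the work surface at z = 0. Lengths are in m, angles in degrees, forces in N, time in s.
With the tool pointing down it reaches from about 0.4 to 0.825 m from the base axis. Payload 7 kg.
Tool frame: the origin (TCP) lies midway between the tips of the shut fingers; the grasp point (between the pads) lies 19 mm behind it; z points along the fingers, y is the line along which they close (so a half turn about z gives the same grasp; the last joint's range is limited). The gripper opens to 88 mm and grips with 3 to 60 N. Pads are 19 mm wide; open, the fingers measure 130 mm over their backs; the gripper's body (78 mm by 193 mm) begins 47 mm behind the grasp point.
Start: joints at [16.507, 20.546, 0.682, 0, -70.136, -16.507], TCP at [0.675, -0, 0.195] pointing down, gripper open.
Joint ranges: [-176.03, 176.03], [-82.01, 121.73], [-58.28, 71.71], [-173.87, 95.51], [-174.79, -0.11], [-173.66, 173.66]. Speed limits (degrees/s): [136.94, 136.94, 172.46, 180, 180, 180].

## Interface

Orientations are given as [roll, pitch, yaw] about the fixed x, y, z axes, in that order (R = Rz(yaw) Ry(pitch) Rx(roll)).
In Python, from plant import get_state, optics, order gives the robot as it stands. The module is installed in compiled form; this text tells all that it offers.
- The arm moves only by the tool send_rows, never from a script. Its argument "moves" is a list of rows, each an object with "slide": the shift along the tool's x, y, z as a fraction of full scale, a list of three; "turn": the turn about the tool's z as a fraction of full scale; "gripper": the opening, from 0 (shut) to 1 (fully open). A call has exactly 5 rows; each row is the pose to reach, as a shift and turn from the pose commanded when the call began, along the tool's axes at that moment; what a row does not reach only later rows make up. Full scale, the value 1, is 150 mm for a shift and 90 degrees for a turn. A row lasts 1/12 s, in which the tool goes at most 41.7 mm and 7.16 degrees, less where a joint would pass 70% of its speed; a pose out of reach is approached as far as the arm can. A call with a number of a shift or a turn outside -1 to 1 is refused whole. A call with a gripper value outside its range is refused whole. The fingers move at their own pace and stop on an object; "newtons" is the grip in N (left out, the last holds). Time passes only in rows, so rows that repeat a pose let the fingers close, or fill a call up. It gives the time, the measured TCP pose, the force, the opening and the grip force at its end, in the units of the state.
- get_state(): the state, without advancing time (a new reading comes with each control period).
- optics.capture(name): name is "scene" or "side" or "wrist"; returns a dict with "img" (480x640x3 uint8, red, green, blue), "intrinsics" (3x3 intrinsics, pixels), "origin" and "attitude" of the camera in the world. Camera axes: x right, y down, z forward; pixel columns grow to the right and rows downward; lengths in m; the calibration is good to about 2 mm. A picture is of the moment at which its call begins. There is no depth.
- order.close_job(): hands the job in; it is judged then, once.
Trained networks look in the newest picture that a camera, given by its name, has taken for a name from the list of things; names that differ only in an ending like _2 or _b are one class to them, and where a whole thing is asked for, a point or a joint stands for the part that bears it (a point fixed in the world has none). Each returns a list of dicts, best first, with "p" (0 to 1); they miss things now and then, are a little off and sometimes report something else, mostly with a low value. They report only what shows in the picture. A call takes as long as a camera call. They do not tell look-alikes from the thing itself.
- optics.look_for(camera, name): "location" ([x, y, z] in m, in world coordinates, good to about 4 mm: the middle of the surface that is visible of it).
The state is a dict: "time_s": time; "joints": joint angles; "qd": joint speeds; "joint_torque": joint torques, N m; "tcp_pos": TCP position; "eef_rot": TCP orientation; "contact_force": force on the tool from outside, world axes, zero at the start; "moment": the same for the moment, N m; "gripper_width": finger opening in m; "gripper_force": force on a finger pad.
Only numpy, scipy, OpenCV 4.12 (cv2) and the standard library are available. Lean on these libraries where they do the work, as an engineer would, in place of code of your own. Each camera call takes 0.05 s, during which the arm holds its last target. There are 200 camera calls.

## Task

Change over the drying dock for a cold-air run: first turn its red heat dial fully anticlockwise to the off stop. Then take every blue heat-sink plug out of the dock and stand it upright in the wooden tray, and stand every red plug from the bench upright in the dock, one to a pocket and fully down. When all are in place, start the run by turning the black timer dial fully clockwise to its end stop, and leave the other things on the bench where they are.

Things in the scene. Friction and masses are not known exactly. Their poses are not given: they have to be found in the camera images.
- dock: drying dock fixed on the bench, 236 (x) x 280 (y) x 54 mm. Origin: centre of its underside. On its +y side six open square pockets, 72 x 72 mm inside, 24 mm deep with the floor 30 mm above the bench and 5 mm walls, 3 along x by 2 along y; on its -y side a white control panel, 120 mm wide, top 54 mm above the bench, with the two dials
- pocket0 (a point): centre of the floor of a dock pocket (72 mm square, 24 mm deep)
- pocket1 (a point): centre of the floor of a dock pocket (72 mm square, 24 mm deep)
- pocket2 (a point): centre of the floor of a dock pocket (72 mm square, 24 mm deep)
- pocket3 (a point): centre of the floor of a dock pocket (72 mm square, 24 mm deep)
- pocket4 (a point): centre of the floor of a dock pocket (72 mm square, 24 mm deep)
- pocket5 (a point): centre of the floor of a dock pocket (72 mm square, 24 mm deep)
- heat (a joint): red heat dial (nearer the robot): turns about a vertical axis: 44 mm disc with a bar grip 42 x 14 mm, 32 mm tall, to pinch across its 14 mm. At 0 the bar lies along the dock's x axis, its white mark to -x; the value (rad) grows clockwise from above (bar direction = dock yaw - value). End stops 0 (fully anticlockwise) and 4.2 (fully clockwise); stays where left.
- heat_grip (a point): on the red heat dial's axis at the height to grip its bar, 37 mm above the panel; the bar's top is 7 mm higher
- timer (a joint): black timer dial (farther from the robot): same make as the heat dial; bar along the dock's x axis at 0, value in rad grows clockwise from above, end stops 0 and 4.2
- timer_grip (a point): on the black timer dial's axis at the height to grip its bar, 37 mm above the panel; the bar's top is 7 mm higher
- tray: low wooden tray fixed on the bench, 200 (x) x 125 (y) x 25 mm, walls 6 mm, floor 6 mm. Origin: centre of its underside
- red0: red heat-sink plug standing on the bench (may be absent): round foot 60 mm diameter and 28 mm tall in red, above it a bare stem 28 mm diameter up to 68 mm, with a red band. Origin: centre of its underside, z up along the stem; 0.28 kg
- red1: red heat-sink plug standing on the bench (may be absent): round foot 60 mm diameter and 28 mm tall in red, above it a bare stem 28 mm diameter up to 68 mm, with a red band. Origin: centre of its underside, z up along the stem; 0.28 kg
- red2: red heat-sink plug standing on the bench (may be absent): round foot 60 mm diameter and 28 mm tall in red, above it a bare stem 28 mm diameter up to 68 mm, with a red band. Origin: centre of its underside, z up along the stem; 0.28 kg
- red3: red heat-sink plug standing on the bench (may be absent): round foot 60 mm diameter and 28 mm tall in red, above it a bare stem 28 mm diameter up to 68 mm, with a red band. Origin: centre of its underside, z up along the stem; 0.28 kg
- blue0: blue heat-sink plug standing in a dock pocket (may be absent): same shape as the red ones: foot 60 mm diameter x 28 mm, stem 28 mm diameter, 68 mm tall in all. Origin: centre of its underside
- blue1: blue heat-sink plug standing in a dock pocket (may be absent): same shape as the red ones: foot 60 mm diameter x 28 mm, stem 28 mm diameter, 68 mm tall in all. Origin: centre of its underside
- blue2: blue heat-sink plug standing in a dock pocket (may be absent): same shape as the red ones: foot 60 mm diameter x 28 mm, stem 28 mm diameter, 68 mm tall in all. Origin: centre of its underside
- pens: steel cup of marker pens, 72 mm diameter, 85 mm tall, pens to 145 mm; a bystander. Origin: centre of its underside
- tape: roll of green tape, 90 mm diameter, 24 mm tall; a bystander. Origin: centre of its underside
- spanner: spanner lying on the bench, about 180 mm long; a bystander
Things that resemble listed ones, but are neither listed nor needed, are in the scene too. What is shaped like the blue1 but turquoise or yellow is not meant. What is shaped like the red3 but turquoise is not meant.

How it is judged:
By the outcome, as a careful person would: the job done as asked, in the order asked, and still so for the second after the job is handed in, with the robot touching nothing.
Of red0, red1, red2, red3 only 3 to 4 are there at a start; the rules pass over those that are not, and their reading is None.
Of blue0, blue1, blue2 only 1 to 2 are there at a start; the rules pass over those that are not, and their reading is None.
At some moment in a run one of red0, red1, red2, red3 may be knocked a few centimetres aside while the robot is not near it.
Once in a run the grip may slacken for a moment while it holds something.
It also fails if it takes over 210 s, if anything falls off the work surface, if the arm or the gripper's body presses on something with over 40 N, if the wrist force passes 120 N, or if a joint passes its speed limit or range.

## Working session

There is one attempt and no reset: what is moved stays moved. The work goes in short steps, Python scripts to look and compute and a tool call to move; the robot and the scene stay as the last step left them, time stands still between calls to the robot, and variables do not carry over. Pictures are saved under pics/ and viewed, at most 14 in all, crops included, and the job is handed in when it is done.

Besides the shell and the picture viewer there is one more tool, called after ">>>" as name(argument=value, ...), one argument or row to a line, values as JSON. send_rows: Moves the arm, as the interface text tells. Shift numbers are shares of 150 mm and turn numbers shares of 90 degrees, none past 1 either way. Its arguments: {"type":"object","properties":{"moves":{"type":"array"},"newtons":{"type":"number"}},"required":["moves"]}

```bash
mkdir -p pics; cat > h.py <<'E'
import numpy as np, cv2
from plant import get_state, optics, order
def snap(cam,fn=None):
    c=optics.capture(cam)
    if fn: cv2.imwrite('pics/'+fn,c['img'][:,:,::-1])
    return c
def R(c):
    a=np.array(c['attitude'],float)
    if a.shape==(3,3): return a
    from scipy.spatial.transform import Rotation as Ro
    return Ro.from_euler('xyz',a,degrees=True).as_matrix()
def ray(c,u,v,z):
    K=np.array(c['intrinsics']);d=R(c)@np.linalg.inv(K)@[u,v,1];o=np.array(c['origin'])
    return o+d*(z-o[2])/d[2]
def proj(c,p):
    q=np.array(c['intrinsics'])@(R(c).T@(np.array(p)-c['origin']));return q[:2]/q[2]
def find(cam,n,k=6):
    for d in optics.look_for(cam,n)[:k]: print(cam,n,round(d['p'],2),np.round(d['location'],3))
E
python3 - <<'E'
from h import *
s=get_state();print(s)
for cam in('scene','side'):
    c=snap(cam,cam+'1.png');print(cam,c['origin'],c['attitude'],c['intrinsics'])
    for n in('dock','tray','red0','blue0','heat','timer'): find(cam,n,9)
print(get_state()['time_s'])
E
```

```text
{'time_s': 0.0, 'joints': array([ 1.65080748e+01,  2.05926632e+01,  6.31846747e-01, -1.91489634e-02,
       -7.01361807e+01, -1.65071240e+01]), 'qd': array([-0.04330114, -0.09211462,  0.03276029, -0.00770167, -0.00034869,
       -0.11085576]), 'joint_torque': array([-8.00930356e-04, -5.82726967e+01,  2.93058443e+01,  6.99745238e+00,
        6.93249181e-03, -2.06530804e-04]), 'tcp_pos': array([ 6.74440152e-01, -3.01084302e-05,  1.94397298e-01]), 'eef_rot': array([ 1.79901886e+02, -1.03037185e-02, -9.00055621e+01]), 'contact_force': array([ 0.69003686, -0.04484793,  0.71580923]), 'moment': array([0.03500497, 0.02158658, 0.00837078]), 'gripper_force': 0.0, 'gripper_width': 0.08761339984852765}
scene [1.30320565 0.06427253 1.12791611] [-145.24125912   -0.72646713   98.77113548] [[623.01204625   0.         320.3086751 ]
 [  0.         623.01204625 244.55933891]
 [  0.           0.           1.        ]]
scene dock 0.39 [ 0.598 -0.023  0.052]
scene tray 0.74 [ 0.621 -0.084  0.083]
scene tray 0.6 [0.495 0.325 0.004]
scene tray 0.41 [ 0.597 -0.023  0.048]
scene red0 0.85 [ 0.598 -0.246  0.02
[... 503 characters left out ...]
14.28315011]
 [  0.         473.90823446 233.99531063]
 [  0.           0.           1.        ]]
side dock 0.86 [ 0.529 -0.046  0.052]
side tray 0.57 [0.491 0.323 0.004]
side tray 0.43 [ 0.531 -0.045  0.055]
side red0 0.74 [ 0.342 -0.324  0.032]
side red0 0.71 [ 0.573 -0.258  0.027]
side red0 0.62 [ 0.435 -0.36   0.026]
side red0 0.55 [ 0.422 -0.258  0.027]
side blue0 0.98 [0.606 0.086 0.055]
side blue0 0.84 [0.455 0.073 0.054]
side blue0 0.79 [0.338 0.119 0.027]
side blue0 0.6 [ 0.342 -0.024  0.031]
side heat 0.69 [ 0.487 -0.099  0.074]
side heat 0.41 [ 0.529 -0.045  0.054]
side timer 0.91 [ 0.602 -0.09   0.071]
side timer 0.35 [ 0.486 -0.097  0.073]
side timer 0.34 [0.487 0.322 0.005]
0.7
```

View pics/scene1.png

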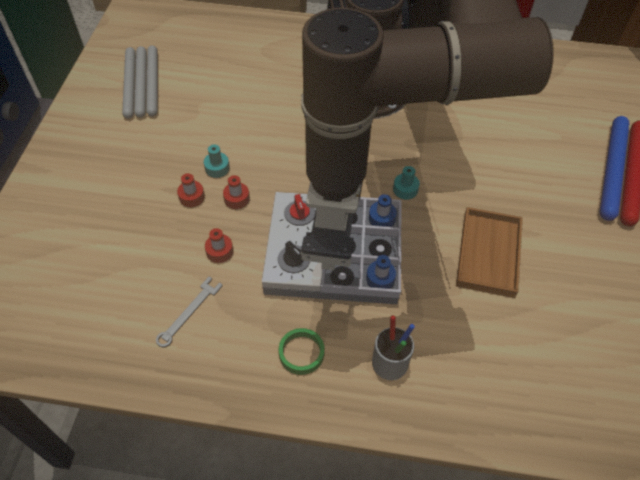

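View pics/side1.png

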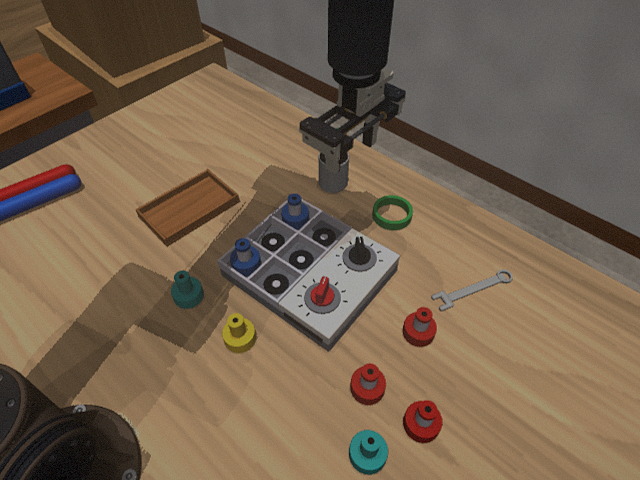

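Scene: three reds at about (190,190), (236,192) and (218,245), two blues in the dock's +y row at x ends, turquoise and yellow decoys, and the tray at (490,250). Next I'll look closely at the dials and pin down positions.

```bash
python3 - <<'E'
from h import *
w=snap('wrist');s=snap('side')
print(w['origin'],w['attitude'],w['intrinsics'][0])
a=cv2.resize(s['img'][220:330,270:400],None,fx=3.05,fy=3.05,interpolation=cv2.INTER_CUBIC)
b=cv2.resize(w['img'],(400,300))
im=np.zeros((340,800,3),np.uint8);im[:300,:400]=b;im[:335,400:797]=a[:335,:397]
cv2.imwrite('pics/c1.png',im[:,:,::-1])
for n in('red0','blue0','heat','timer','pens','dock'): find('wrist',n)
E
```

```text
[ 0.67470258 -0.06425613  0.38443548] [ 1.65830820e+02  2.53372612e-02 -1.79970512e+02] [351.56924747   0.         318.68923138]Traceback (most recent call last):
  File "<stdin>", line 6, in <module>
ValueError: could not broadcast input array from shape (335,396,3) into shape (335,397,3)
```

```bash
python3 - <<'E'
from h import *
w=snap('wrist');s=snap('side')
a=cv2.resize(s['img'][220:330,270:400],(400,338),interpolation=cv2.INTER_CUBIC)
b=cv2.resize(w['img'],(400,300))
im=np.zeros((338,800,3),np.uint8);im[:300,:400]=b;im[:,400:]=a
cv2.imwrite('pics/c1.png',im[:,:,::-1])
for n in('red0','blue0','heat','timer','pens','dock'): find('wrist',n)
E
```

```text
wrist blue0 0.65 [ 0.362 -0.018  0.028]
wrist blue0 0.59 [0.617 0.095 0.097]
wrist heat 0.79 [ 0.499 -0.096  0.073]
wrist heat 0.29 [ 0.554 -0.059  0.052]
wrist heat 0.28 [ 0.801 -0.037  0.027]
wrist timer 0.59 [ 0.61  -0.087  0.079]
wrist pens 0.82 [0.757 0.12  0.083]
wrist dock 0.75 [ 0.552 -0.06   0.054]
```

View pics/c1.png

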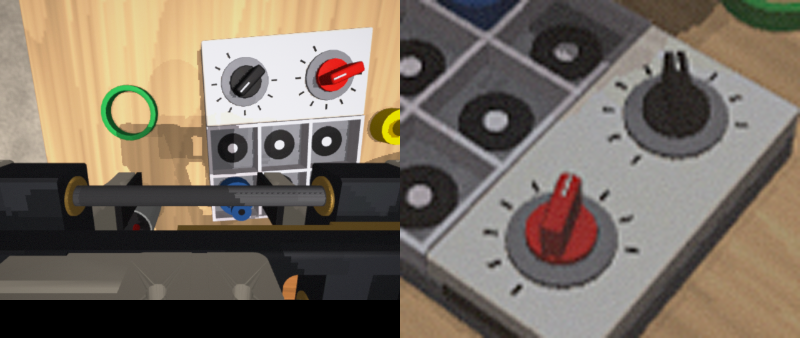

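Wrist image: the red bar spans about (318,80) to (363,66) with a white mark on it; I'll zoom in to read both dial directions.

```bash
python3 - <<'E'
from h import *
w=snap('wrist');s=snap('side');c=snap('scene')
def crop(c,p,r):
    u,v=proj(c,p).round().astype(int);print(u,v);return cv2.resize(c['img'][v-r:v+r,u-r:u+r],(266,266),interpolation=cv2.INTER_CUBIC)
T=[.611,-.088,.09];H=[.494,-.098,.09]
im=np.vstack([np.hstack([crop(c_,P,r) for c_,r in((w,40),(s,35),(c,28))]) for P in(H,T)])
cv2.imwrite('pics/c2.png',im[:,:,::-1])
# overlay model axes: image directions of world angles at each view
for P in(H,T):
  for nm,c_ in(('w',w),('s',s),('c',c)):
    for th in(0,30,60,90,120,150):
      d=proj(c_,np.array(P)+[.02*np.cos(np.radians(th)),.02*np.sin(np.radians(th)),0])-proj(c_,P);print(nm,th,np.round(d,1),end=' ')
    print()
E
```

```text
548 110
324 288
297 204
399 123
361 247
291 250
w 0 [-25.4  -0. ] w 30 [-23.8  13.3] w 60 [-16.  23.] w 90 [-4.  26.5] w 120 [ 9. 23.] w 150 [19.8 13.4] 
s 0 [ 7.3 -6.8] s 30 [ 2.2 -8.9] s 60 [-3.4 -8.7] s 90 [-8.2 -6.2] s 120 [-10.8  -2. ] s 150 [-10.6   2.8] 
c 0 [-1.7  7.4] c 30 [3.2 7. ] c 60 [7.3 4.7] c 90 [9.3 1.2] c 120 [ 8.8 -2.6] c 150 [ 6.  -5.7] 
w 0 [-25.1  -0. ] w 30 [-22.3  13.1] w 60 [-13.6  22.6] w 90 [-1.4 26. ] w 120 [11.2 22.6] w 150 [20.9 13.1] 
s 0 [ 6.5 -5.9] s 30 [ 1.6 -7.8] s 60 [-3.7 -7.6] s 90 [-8.  -5.4] s 120 [-10.2  -1.7] s 150 [-9.8  2.5] 
c 0 [-1.8  8.2] c 30 [3.4 7.7] c 60 [7.6 5.2] c 90 [9.8 1.3] c 120 [ 9.3 -2.9] c 150 [ 6.4 -6.3]
```

View pics/c2.png

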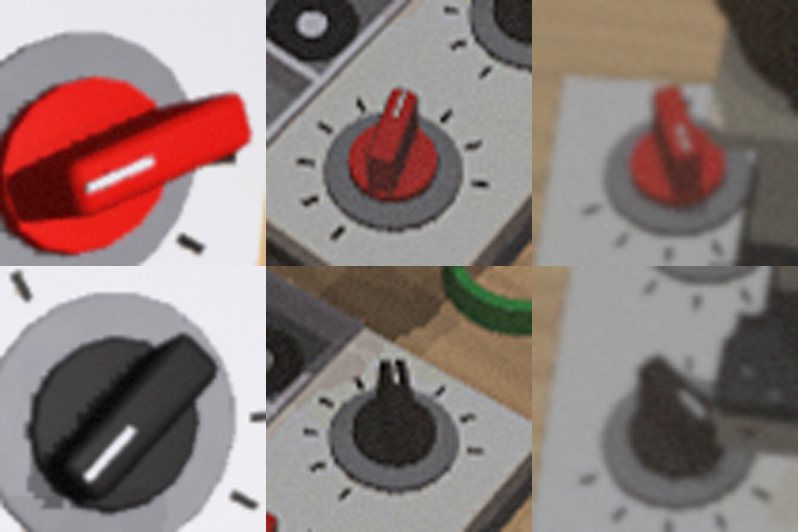

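Wrist crop: the red mark points to about 24° in world yaw (value ≈161°), and the black mark to about 46° (value ≈139°). The dock yaw is about 5°. Moving toward the heat dial and pre-rotating.

>>> send_rows(
  moves=[
    {"slide": [0.65, 1, 0], "turn": 0.73, "gripper": 0.6},
    {"slide": [0.65, 1, 0], "turn": 0.73, "gripper": 0.6},
    {"slide": [0.65, 1, 0], "turn": 0.73, "gripper": 0.6},
    {"slide": [0.65, 1, 0], "turn": 0.73, "gripper": 0.6},
    {"slide": [0.65, 1, 0], "turn": 0.73, "gripper": 0.6},
  ],
  newtons=20,
)

```text
time_s: 1.77
tcp_pos: [0.5205, -0.0996, 0.1958]
eef_rot: [180.0, -0.0, -126.2]
contact_force: [-0.0, -0.3, -1.3]
gripper_width: 0.0598
gripper_force: 0.0
```

```bash
python3 - <<'E'
from h import *
s=get_state();print(s['joints'],s['tcp_pos'],s['eef_rot'])
w=snap('wrist','w2.png');c=snap('scene');d=snap('side')
print(w['origin'],w['attitude'])
def blobs(c,z,lo,hi,nm,amin=25):
    h=cv2.cvtColor(c['img'],cv2.COLOR_RGB2HSV);m=cv2.inRange(h,lo,hi)
    if nm=='red': m|=cv2.inRange(h,(0,lo[1],lo[2]),(8,255,255))
    n,l,st,ce=cv2.connectedComponentsWithStats(m)
    for i in range(1,n):
        if st[i,4]>amin: print(nm,st[i],np.round(ray(c,*ce[i],z)[:2],3))
for n,c_ in(('scene',c),('side',d)):
    print(n); blobs(c_,.016,(172,120,60),(180,255,255),'red',100)
    blobs(c_,.045,(105,110,50),(125,255,255),'blue',100)
    blobs(c_,.004,(6,100,60),(16,255,200),'wood',1500)
for n in('heat','timer','dock','blue0'): find('wrist',n,3);find('scene',n,3)
E
```

```text
[ 1.03664660e+01  6.86286702e+00 -1.74656970e+01 -3.22540195e-02
 -6.56999115e+01 -4.65982151e+01] [ 0.52048142 -0.09955787  0.19576158] [ 1.79959079e+02 -4.97403420e-04 -1.26245029e+02]
[ 0.48174394 -0.15122774  0.38482045] [ 1.65824660e+02 -4.43795223e-02  1.43784626e+02]
scene
red [507   0  23  35 347] [-0.344  0.412]
red [ 620  121   20  105 1483] [0.236 0.658]
red [177 173  27  33 452] [ 0.437 -0.359]
red [223 175  26  34 487] [ 0.428 -0.254]
red [290 194  19  25 285] [ 0.449 -0.103]
red [205 228  27  34 520] [ 0.576 -0.258]
red [390 316   5  24 105] [0.715 0.133]
blue [ 603  117   25  101 1511] [0.229 0.609]
blue [368 270  27  15 184] [0.621 0.098]
wood [ 456  207   67   91 4860] [0.489 0.329]
side
red [  0 164  75  37 850] [0.291 0.665]
red [311 277  23  29 431] [ 0.518 -0.07 ]
red [403 307  34  40 836] [ 0.584 -0.255]
red [351 363  35  42 976] [ 0.433 -0.252]
red [ 405  400   38   43 1095] [ 0.445 -0.357]
blue [   0  174   80   46 1265] [0.265 0.577]
wood [    0     0   640   480 85229] [0.465 0.086]
wood [ 404  167  236  201 8874] [ 0.863 -0.353]
wrist heat 0.73 [ 0.492 -0.098  0.079]
scene heat 0.59 [ 0.497 -0.094  0.07 ]
wrist timer 0.73 [ 0.595 -0.088  0.068]
scene timer 0.66 [ 0.621 -0.084  0.078]
scene timer 0.43 [0.795 0.132 0.082]
wrist dock 0.77 [ 0.524 -0.085  0.054]
scene dock 0.61 [ 0.563 -0.018  0.056]
scene dock 0.36 [ 0.619 -0.081  0.079]
wrist blue0 0.6 [ 0.35  -0.022  0.026]
wrist blue0 0.54 [0.322 0.111 0.024]
wrist blue0 0.36 [ 0.494 -0.097  0.081]
scene blue0 0.89 [ 0.365 -0.016  0.029]
scene blue0 0.75 [0.624 0.098 0.058]
scene blue0 0.67 [0.468 0.085 0.059]
```

View pics/w2.png

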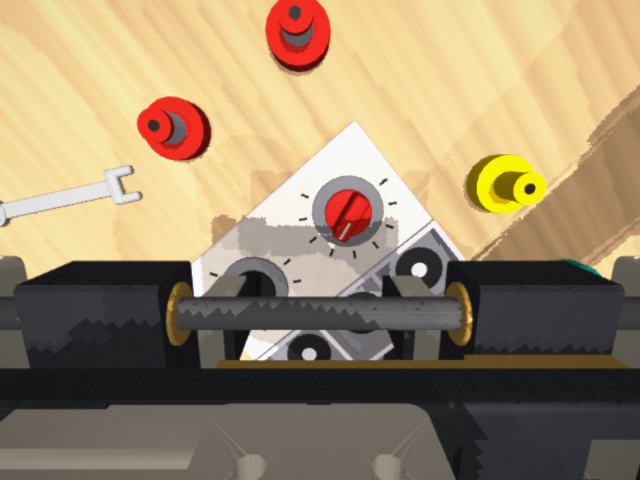

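Wrist view: the heat dial is at about (349,212) with its bar running (367,196) to (337,240), and reds are at (298,30) and (175,128). Computing positions.

```bash
python3 - <<'E'
from h import *
c=snap('wrist')
im=c['img'];h=cv2.cvtColor(im,cv2.COLOR_RGB2HSV)
m=cv2.inRange(h[170:260,300:400],(0,120,60),(8,255,255))|cv2.inRange(h[170:260,300:400],(172,120,60),(180,255,255))
v,u=np.nonzero(m);print('red all',u.mean()+300,v.mean()+170,ray(c,u.mean()+300,v.mean()+170,.075))
print(ray(c,348,211,.056),ray(c,349,213,.066))
a,b=ray(c,367,196,.098),ray(c,337,240,.098);print(a,b,np.degrees(np.arctan2(*(b-a)[1::-1])))
cor=ray(c,354,122,.054);print('corner',cor,ray(c,430,219,.054)) 
y=np.radians(5.2);print('ctr',cor[:2]-np.array([[np.cos(y),-np.sin(y)],[np.sin(y),np.cos(y)]])@[-.118,-.14])
print('stem',ray(c,294,13,.068),ray(c,152,126,.068))
cv2.imwrite('pics/c3.png',cv2.resize(im[140:290,250:450],(800,600),interpolation=cv2.INTER_CUBIC)[:,:,::-1])
E
```

```text
red all 350.9509749303621 208.54094707520892 [ 0.49103093 -0.0943407   0.075     ]
[ 0.49484472 -0.09067567  0.056     ] [ 0.49491169 -0.09040489  0.066     ]
[ 0.47436195 -0.09926101  0.098     ] [ 0.51522073 -0.0833589   0.098     ] 21.265830989214777
corner [ 0.44518926 -0.15307165  0.054     ] [ 0.43586684 -0.03840602  0.054     ]
ctr [ 0.55001506 -0.00295319]
stem [ 0.4393081  -0.24881637  0.068     ] [ 0.58906091 -0.2510679   0.068     ]
```

View pics/c3.png

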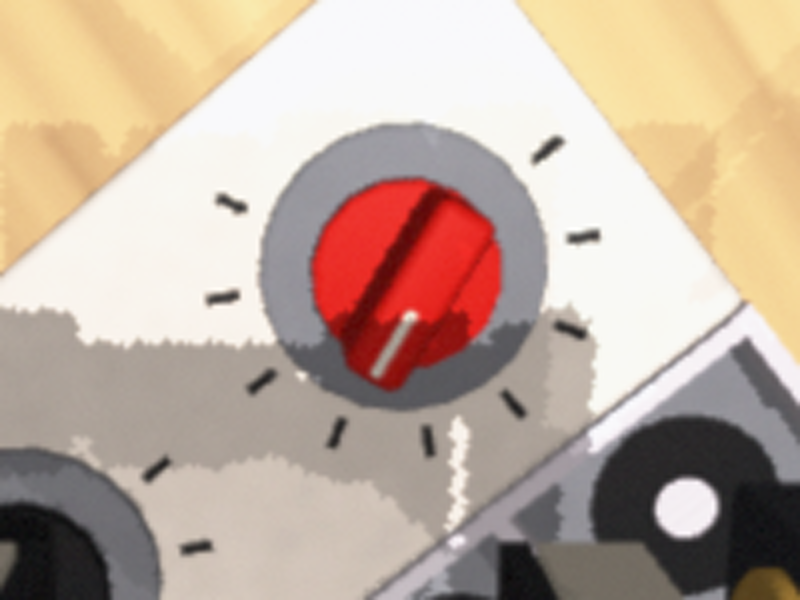

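```bash
python3 - <<'E'
from h import *
c=snap('wrist')
P=lambda x,y,z:ray(c,250+x/4,140+y/4,z)
print(P(405,270,.066),P(403,267,.056),P(421,292,.098))
for p,q in(((410,315),(375,375)),((465,215),(378,370))):
    d=P(*q,.098)-P(*p,.098);print(np.degrees(np.arctan2(d[1],d[0])),np.linalg.norm(d))
# panel edges -> dock yaw
for p,q in(((745,305),(515,0)),((0,272),(318,0)),((590,440),(745,305))):
    d=P(*q,.054)-P(*p,.054);print(np.degrees(np.arctan2(d[1],d[0])))
s=get_state();print(s['tcp_pos'],s['eef_rot'])
E
```

```text
[ 0.4903079  -0.09342326  0.066     ] [ 0.49039317 -0.09252982  0.056     ] [ 0.48987569 -0.09335757  0.098     ]
25.374120039940415 0.014482988778573985
26.329124384757264 0.036405117118561606
-86.14477299176333
-176.14920270656813
-172.2109703228232
[ 0.52517266 -0.09729325  0.19505847] [ 1.79976959e+02 -2.55122222e-02 -1.25772304e+02]
```

>>> send_rows(
  moves=[
    {"slide": [0.118, 0.203, 0.2], "turn": 0.317, "gripper": 0.5},
    {"slide": [0.118, 0.203, 0.4], "turn": 0.317, "gripper": 0.5},
    {"slide": [0.118, 0.203, 0.4], "turn": 0.317, "gripper": 0.5},
    {"slide": [0.118, 0.203, 0.4], "turn": 0.317, "gripper": 0.5},
    {"slide": [0.118, 0.203, 0.4], "turn": 0.317, "gripper": 0.5},
  ],
)

```text
time_s: 2.83
tcp_pos: [0.4897, -0.094, 0.1349]
eef_rot: [180.0, -0.1, -154.6]
contact_force: [0.8, 0.5, 0.4]
gripper_width: 0.044
gripper_force: 0.0
```

```bash
python3 - <<'E'
from h import *
c=snap('wrist','w3.png')
s=get_state();print(s['tcp_pos'],s['eef_rot'],s['joints'],s['gripper_width'])
for p in((.490,-.0935,.098),(.474,-.1005,.098),(.506,-.0865,.098)):print(proj(c,p))
find('wrist','heat')
E
```

```text
[ 0.49010716 -0.09399024  0.13533817] [-1.79994732e+02 -6.32293546e-03 -1.54203849e+02] [ 1.17525443e+01  6.80862026e+00 -2.60596982e+01  7.91044027e-03
 -5.71365375e+01 -7.59606862e+01] 0.04397695619115326
[317.40766304 255.07599828]
[318.20027721 229.53107238]
[316.64322436 279.71286487]
wrist heat 0.81 [ 0.49  -0.098  0.063]
```

View pics/w3.png

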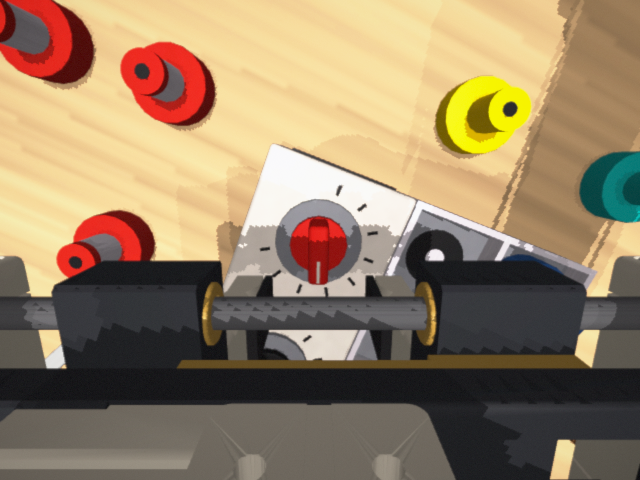

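The bar is vertical in view and centred at (319,250), between the fingers. Descending and gripping.

>>> send_rows(
  moves=[
    {"slide": [0, 0, 0.2], "turn": 0, "gripper": 0.5},
    {"slide": [0, 0, 0.4], "turn": 0, "gripper": 0.5},
    {"slide": [0, 0, 0.41], "turn": 0, "gripper": 0.4},
    {"slide": [0, 0, 0.41], "turn": 0, "gripper": 0},
    {"slide": [0, 0, 0.41], "turn": 0, "gripper": 0},
  ],
  newtons=30,
)

```text
time_s: 3.35
tcp_pos: [0.4909, -0.0941, 0.0751]
eef_rot: [-180.0, 0.0, -154.2]
contact_force: [-0.5, 0.7, 0.0]
gripper_width: 0.0293
gripper_force: 0.0
```

>>> send_rows(
  moves=[
    {"slide": [0, 0, 0], "turn": 0, "gripper": 0},
    {"slide": [0, 0, 0], "turn": 0, "gripper": 0},
    {"slide": [0, 0, 0], "turn": 0, "gripper": 0},
    {"slide": [0, 0, 0], "turn": -0.06, "gripper": 0},
    {"slide": [0, 0, 0], "turn": -0.12, "gripper": 0},
  ],
)

```text
time_s: 3.77
tcp_pos: [0.4904, -0.094, 0.0747]
eef_rot: [-180.0, 0.1, -143.3]
contact_force: [-0.8, -0.5, 0.4]
gripper_width: 0.0009
gripper_force: 0.0
```

The fingers closed on nothing, so I'm looking.

```bash
python3 - <<'E'
from h import *
c=snap('wrist');d=snap('side');s=get_state();print(s['gripper_width'],s['tcp_pos'])
u,v=proj(d,(.49,-.094,.09)).astype(int);print(u,v)
im=np.hstack([cv2.resize(c['img'][150:390,200:440],(400,400)),cv2.resize(d['img'][v-60:v+60,u-60:u+60],(400,400),interpolation=cv2.INTER_CUBIC)])
cv2.imwrite('pics/c4.png',im[:,:,::-1])
find('side','heat');find('wrist','heat')
E
```

```text
0.00019816146066947945 [ 0.49031462 -0.09400666  0.07452812]
321 287
side heat 0.66 [ 0.484 -0.103  0.071]
side heat 0.19 [ 0.479 -0.085  0.055]
wrist heat 0.87 [ 0.48  -0.101  0.072]
```

View pics/c4.png

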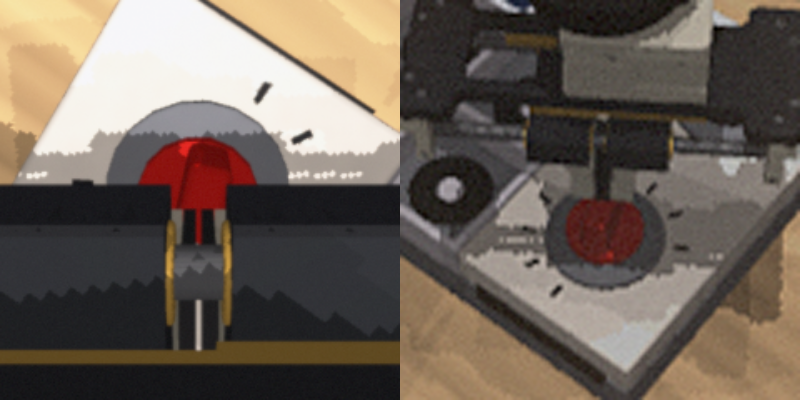

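```bash
python3 - <<'E'
from h import *
d=snap('side');c=snap('scene');w=snap('wrist')
K=w['intrinsics']
w0=dict(intrinsics=K,origin=[0.67470258,-0.06425613,0.38443548],attitude=[165.83082,.0253,-179.97])
def tri(*o):
    A=np.zeros((3,3));b=np.zeros(3);D=[]
    for c,u,v in o:
        r=R(c)@np.linalg.inv(c['intrinsics'])@[u,v,1];r/=np.linalg.norm(r);M=np.eye(3)-np.outer(r,r);A+=M;b+=M@c['origin'];D.append((M,c['origin']))
    p=np.linalg.solve(A,b);return p.round(4),[round(np.linalg.norm(M@(p-o)),4) for M,o in D]
print('mark',tri((w0,544,122.6),(d,324.3,280.6),(c,300.8,205.5)),tri((w0,544,122.6),(d,324.3,280.6)))
for p in((.49,-.094,.0745),(.4904,-.094,.098),(.471,-.103,.098),(.509,-.085,.098),(.49,-.094,.066)): print(p,proj(d,p).round(1),proj(w,p).round(1))
u,v=322,285
g=np.clip(d['img'][v-25:v+25,u-33:u+33].astype(float)*2,0,255).astype(np.uint8)
q=np.clip(w['img'][200:380,270:370].astype(float)*1.8,0,255).astype(np.uint8)
im=np.hstack([cv2.resize(g,(528,400),interpolation=cv2.INTER_CUBIC),cv2.resize(q,(222,400),interpolation=cv2.INTER_CUBIC)])
cv2.imwrite('pics/c5.png',im[:,:,::-1])
E
```

```text
mark (array([ 0.5011, -0.0887,  0.0966]), [np.float64(0.0014), np.float64(0.0019), np.float64(0.0009)]) (array([ 0.501 , -0.0892,  0.0972]), [np.float64(0.0016), np.float64(0.0016)])
(0.49, -0.094, 0.0745) [321.3 292.6] [316.9 272.2]
(0.4904, -0.094, 0.098) [321.5 285.1] [316.2 288.1]
(0.471, -0.103, 0.098) [317.9 294.7] [324.8 247.7]
(0.509, -0.085, 0.098) [324.7 276.1] [308.9 325.1]
(0.49, -0.094, 0.066) [321.3 295.2] [316.9 267.5]
```

View pics/c5.png

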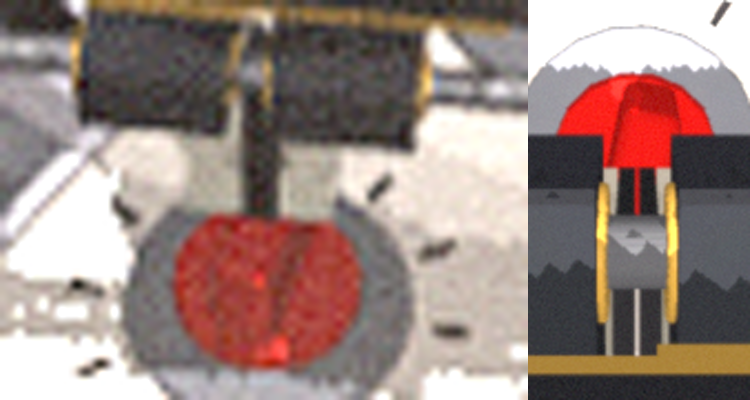

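```bash
python3 - <<'E'
from h import *
d=snap('side');c=snap('scene')
for z in (.195,.215,.235):
  print(z,[proj(k,(.6745+s,0,z)).round(0) for k in(d,c) for s in(-.05,.05)])
s1=cv2.imread('pics/side1.png')[:,:,::-1]
g=np.clip(s1[90:190,290:410].astype(float)*1.8,0,255).astype(np.uint8)
cv2.imwrite('pics/c6.png',cv2.resize(g,(600,500),interpolation=cv2.INTER_CUBIC)[:,:,::-1])
E
```

```text
0.195 [array([332., 183.]), array([366., 157.]), array([335., 230.]), array([328., 275.])]
0.215 [array([333., 175.]), array([367., 149.]), array([336., 224.]), array([328., 269.])]
0.235 [array([333., 166.]), array([368., 140.]), array([336., 217.]), array([328., 263.])]
```

View pics/c6.png

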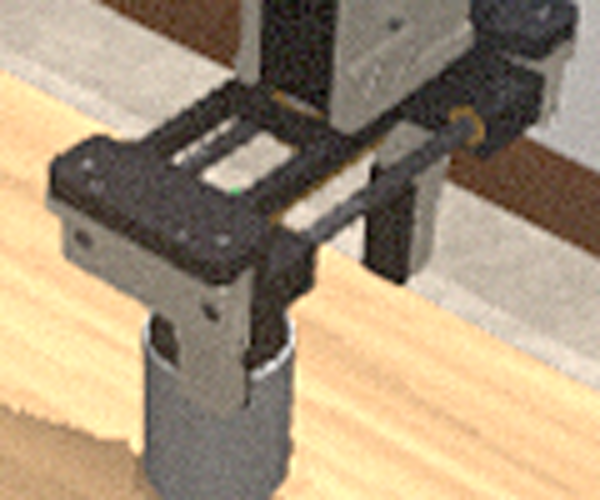

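The side view shows the fingertips about 25 mm higher than the reported TCP suggests (predicted v≈183, seen 172), and they now sit just above the bar. I'll reopen, realign and go down carefully, watching force.

>>> send_rows(
  moves=[
    {"slide": [0, 0, 0], "turn": 0.12, "gripper": 0.4},
    {"slide": [0, 0, 0], "turn": 0.12, "gripper": 0.4},
    {"slide": [0, 0, 0], "turn": 0.12, "gripper": 0.4},
    {"slide": [0, 0, 0.03], "turn": 0.12, "gripper": 0.4},
    {"slide": [0, 0, 0.06], "turn": 0.12, "gripper": 0.4},
  ],
)

```text
time_s: 4.63
tcp_pos: [0.4901, -0.094, 0.0647]
eef_rot: [-180.0, 0.0, -154.2]
contact_force: [0.1, -0.7, 0.0]
gripper_width: 0.0284
gripper_force: 0.0
```

>>> send_rows(
  moves=[
    {"slide": [0, 0, 0.02], "turn": 0, "gripper": 0.4},
    {"slide": [0, 0, 0.04], "turn": 0, "gripper": 0.4},
    {"slide": [0, 0, 0.06], "turn": 0, "gripper": 0.4},
    {"slide": [0, 0, 0.08], "turn": 0, "gripper": 0.4},
    {"slide": [0, 0, 0.08], "turn": 0, "gripper": 0.4},
  ],
)

```text
time_s: 5.05
tcp_pos: [0.4895, -0.0941, 0.0521]
eef_rot: [180.0, -0.1, -154.3]
contact_force: [0.4, -0.4, -0.1]
gripper_width: 0.035
gripper_force: 0.0
```

>>> send_rows(
  moves=[
    {"slide": [0, 0, 0], "turn": 0, "gripper": 0},
    {"slide": [0, 0, 0], "turn": 0, "gripper": 0},
    {"slide": [0, 0, 0], "turn": 0, "gripper": 0},
    {"slide": [0, 0, 0], "turn": 0, "gripper": 0},
    {"slide": [0, 0, 0], "turn": 0, "gripper": 0},
  ],
)

```text
time_s: 5.47
tcp_pos: [0.4902, -0.0943, 0.0531]
eef_rot: [-180.0, 0.0, -154.3]
contact_force: [0.3, -1.8, -0.7]
gripper_width: 0.0135
gripper_force: 29.9
```

Gripped at 13.5 mm and 30 N, confirming the offset of about 25 mm. Turning anticlockwise.

>>> send_rows(
  moves=[
    {"slide": [0, 0, 0], "turn": -0.07, "gripper": 0},
    {"slide": [0, 0, 0], "turn": -0.14, "gripper": 0},
    {"slide": [0, 0, 0], "turn": -0.21, "gripper": 0},
    {"slide": [0, 0, 0], "turn": -0.28, "gripper": 0},
    {"slide": [0, 0, 0], "turn": -0.35, "gripper": 0},
  ],
)

```text
time_s: 5.88
tcp_pos: [0.4905, -0.0946, 0.0531]
eef_rot: [-179.9, -0.0, -122.5]
contact_force: [3.6, -5.6, -2.5]
gripper_width: 0.0142
gripper_force: 29.9
```

>>> send_rows(
  moves=[
    {"slide": [0, 0, 0], "turn": -0.07, "gripper": 0},
    {"slide": [0, 0, 0], "turn": -0.14, "gripper": 0},
    {"slide": [0, 0, 0], "turn": -0.21, "gripper": 0},
    {"slide": [0, 0, 0], "turn": -0.28, "gripper": 0},
    {"slide": [0, 0, 0], "turn": -0.35, "gripper": 0},
  ],
)

```text
time_s: 6.3
tcp_pos: [0.491, -0.0947, 0.0531]
eef_rot: [-179.9, -0.0, -91.0]
contact_force: [5.0, -6.7, -3.8]
gripper_width: 0.0134
gripper_force: 29.9
```

>>> send_rows(
  moves=[
    {"slide": [0, 0, 0], "turn": -0.07, "gripper": 0},
    {"slide": [0, 0, 0], "turn": -0.14, "gripper": 0},
    {"slide": [0, 0, 0], "turn": -0.21, "gripper": 0},
    {"slide": [0, 0, 0], "turn": -0.28, "gripper": 0},
    {"slide": [0, 0, 0], "turn": -0.35, "gripper": 0},
  ],
)

```text
time_s: 6.72
tcp_pos: [0.4915, -0.0946, 0.0531]
eef_rot: [-179.9, -0.1, -59.5]
contact_force: [6.6, -6.6, -5.5]
gripper_width: 0.0134
gripper_force: 29.9
```

>>> send_rows(
  moves=[
    {"slide": [0, 0, 0], "turn": -0.07, "gripper": 0},
    {"slide": [0, 0, 0], "turn": -0.14, "gripper": 0},
    {"slide": [0, 0, 0], "turn": -0.21, "gripper": 0},
    {"slide": [0, 0, 0], "turn": -0.28, "gripper": 0},
    {"slide": [0, 0, 0], "turn": -0.35, "gripper": 0},
  ],
)

```text
time_s: 7.13
tcp_pos: [0.4918, -0.0943, 0.0531]
eef_rot: [-179.9, -0.2, -28.0]
contact_force: [7.0, -4.4, -6.3]
gripper_width: 0.0138
gripper_force: 29.9
```

>>> send_rows(
  moves=[
    {"slide": [0, 0, 0], "turn": -0.06, "gripper": 0},
    {"slide": [0, 0, 0], "turn": -0.12, "gripper": 0},
    {"slide": [0, 0, 0], "turn": -0.18, "gripper": 0},
    {"slide": [0, 0, 0], "turn": -0.24, "gripper": 0},
    {"slide": [0, 0, 0], "turn": -0.3, "gripper": 0},
  ],
)

```text
time_s: 7.55
tcp_pos: [0.4919, -0.094, 0.0531]
eef_rot: [-180.0, -0.2, -1.1]
contact_force: [-0.3, -0.2, 0.4]
gripper_width: 0.0143
gripper_force: 2.8
```

```bash
python3 - <<'E'
from h import *
s=get_state();print(s['moment'],s['eef_rot'],s['joints'],s['joint_torque'],s['gripper_width'])
E
```

```text
[-0.16042252  0.17173322 -0.0253875 ] [-179.989718     -0.18978108   -1.05482503] [ 1.17335906e+01  1.24342794e+01 -3.19068374e+01  4.48606750e-02
 -4.54715426e+01  7.71801945e+01] [  0.34123845 -42.32037663  20.35322607   4.52814817  -1.53917626
  -1.8226891 ] 0.014307087993800968
```

The grip slackened momentarily (2.8 N). Re-gripping and continuing to the stop.

>>> send_rows(
  moves=[
    {"slide": [0, 0, 0], "turn": 0, "gripper": 0},
    {"slide": [0, 0, 0], "turn": 0, "gripper": 0},
    {"slide": [0, 0, 0], "turn": 0, "gripper": 0},
    {"slide": [0, 0, 0], "turn": -0.02, "gripper": 0},
    {"slide": [0, 0, 0], "turn": -0.04, "gripper": 0},
  ],
  newtons=30,
)

```text
time_s: 7.97
tcp_pos: [0.4912, -0.0939, 0.0533]
eef_rot: [-180.0, -0.1, 2.2]
contact_force: [4.6, -2.2, -2.5]
gripper_width: 0.0138
gripper_force: 30.0
```

>>> send_rows(
  moves=[
    {"slide": [0, 0, 0], "turn": -0.02, "gripper": 0},
    {"slide": [0, 0, 0], "turn": -0.04, "gripper": 0},
    {"slide": [0, 0, 0], "turn": -0.06, "gripper": 0},
    {"slide": [0, 0, 0], "turn": -0.08, "gripper": 0},
    {"slide": [0, 0, 0], "turn": -0.08, "gripper": 0},
  ],
)

```text
time_s: 8.38
tcp_pos: [0.491, -0.0939, 0.0533]
eef_rot: [-180.0, -0.1, 9.3]
contact_force: [5.8, -1.9, -2.2]
gripper_width: 0.0144
gripper_force: 32.4
```

```bash
python3 - <<'E'
from h import *
s=get_state();print(s['moment'],s['eef_rot'],s['contact_force'],s['gripper_force'])
E
```

```text
[-0.74110993 -1.96003071 -0.92120843] [-1.79992381e+02 -1.30682291e-01  9.32776178e+00] [ 5.84799381 -1.90047054 -2.17827842] 32.35542855458334
```

>>> send_rows(
  moves=[
    {"slide": [0, 0, 0], "turn": -0.02, "gripper": 0},
    {"slide": [0, 0, 0], "turn": -0.04, "gripper": 0},
    {"slide": [0, 0, 0], "turn": -0.06, "gripper": 0},
    {"slide": [0, 0, 0], "turn": -0.08, "gripper": 0},
    {"slide": [0, 0, 0], "turn": -0.08, "gripper": 0},
  ],
)

```text
time_s: 8.8
tcp_pos: [0.4902, -0.094, 0.0532]
eef_rot: [-180.0, -0.1, 16.5]
contact_force: [3.2, -0.5, 1.7]
gripper_width: 0.0163
gripper_force: 35.6
```

>>> send_rows(
  moves=[
    {"slide": [0, 0, 0], "turn": 0, "gripper": 0.4},
    {"slide": [0, 0, 0], "turn": 0, "gripper": 0.4},
    {"slide": [0, 0, 0], "turn": 0, "gripper": 0.5},
    {"slide": [0, 0, -0.2], "turn": 0, "gripper": 0.5},
    {"slide": [0, 0, -0.4], "turn": 0.1, "gripper": 0.5},
  ],
)

```text
time_s: 9.22
tcp_pos: [0.4875, -0.0943, 0.1118]
eef_rot: [-180.0, 0.4, 9.6]
contact_force: [2.3, 0.3, 0.4]
gripper_width: 0.0415
gripper_force: 0.0
```

>>> send_rows(
  moves=[
    {"slide": [0.2, -0.1, -0.3], "turn": 0.08, "gripper": 0.6},
    {"slide": [0.4, -0.3, -0.5], "turn": 0.08, "gripper": 0.6},
    {"slide": [0.4, -0.6, -0.5], "turn": 0.08, "gripper": 0.6},
    {"slide": [0.4, -0.8, -0.5], "turn": 0.08, "gripper": 0.6},
    {"slide": [0.4, -0.8, -0.5], "turn": 0.08, "gripper": 0.6},
  ],
)

```text
time_s: 9.63
tcp_pos: [0.5296, 0.0385, 0.1889]
eef_rot: [-179.9, -0.1, 2.4]
contact_force: [0.3, -0.4, 1.2]
gripper_width: 0.0529
gripper_force: 0.0
```

```bash
python3 - <<'E'
from h import *
s=get_state();print(s['tcp_pos'],s['eef_rot'],s['joints'])
w=snap('wrist','w4.png');d=snap('side')
print(w['origin'],w['attitude'])
u,v=proj(d,(.55,-.02,.06)).astype(int)
im=np.hstack([cv2.resize(w['img'],(400,300)),cv2.resize(d['img'][v-75:v+75,u-100:u+100],(400,300),interpolation=cv2.INTER_CUBIC)])
cv2.imwrite('pics/c7.png',im[:,:,::-1]);print(u,v)
for n in('blue0','heat','timer','dock'): find('wrist',n,4)
for n in('blue0','tray'): find('side',n,4)
E
```

```text
[0.52960062 0.03852993 0.18892874] [-1.79932543e+02 -8.66518414e-02  2.39649774e+00] [ 2.53118483e+01  7.16722543e+00 -1.80387628e+01 -3.14092287e-02
 -6.46879360e+01  6.70981032e+01]
[0.59429006 0.04206724 0.37806245] [ 1.65984142e+02  1.07499494e-01 -8.75754223e+01]
313 256
wrist blue0 0.87 [ 0.372 -0.01   0.012]
wrist blue0 0.79 [0.478 0.076 0.06 ]
wrist blue0 0.74 [0.613 0.091 0.06 ]
wrist blue0 0.41 [0.361 0.112 0.002]
wrist heat 0.46 [ 0.513 -0.089  0.063]
wrist dock 0.63 [ 0.579 -0.02   0.05 ]
side blue0 0.88 [0.455 0.074 0.059]
side blue0 0.87 [ 0.341 -0.025  0.031]
side blue0 0.85 [0.34  0.118 0.028]
side blue0 0.65 [0.604 0.085 0.053]
side tray 0.88 [0.488 0.324 0.005]
side tray 0.39 [0.77  0.111 0.075]
```

View pics/c7.png

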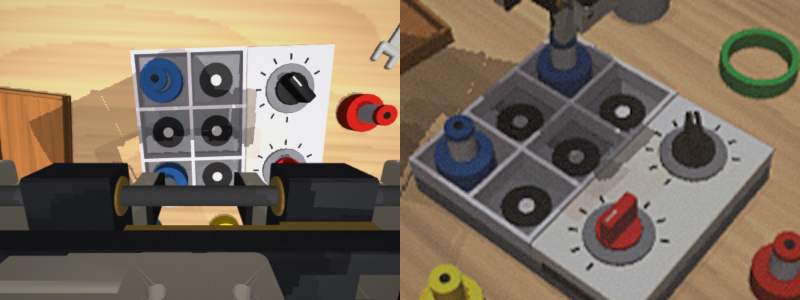

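Heat dial bar now lies along the dock's x with its mark to -x: off. Pocket floor dots in the left panel show at (217,80), (217,130), (168,132) and (217,176); I'll use them for an exact dock fit.

```bash
python3 - <<'E'
from h import *
s=get_state();print(s['tcp_pos'],s['eef_rot'])
w=snap('wrist');g=cv2.cvtColor(w['img'],cv2.COLOR_RGB2GRAY)
P=[]
for u,v in((347,128),(347,208),(269,211),(347,282)):
    p=g[v-14:v+14,u-14:u+14].astype(float);m=p>0.5*(p.max()+np.median(p));y,x=np.nonzero(m)
    uu,vv=u-14+x.mean(),v-14+y.mean();q=ray(w,uu,vv,.031);P.append(q[:2]);print(m.sum(),round(uu,1),round(vv,1),q.round(4))
P=np.array(P)
L=np.array([[.077,.022],[0,.022],[0,.099],[-.077,.022]])
# rigid fit
a=L-L.mean(0);b=P-P.mean(0);th=np.arctan2((a[:,0]*b[:,1]-a[:,1]*b[:,0]).sum(),(a*b).sum());Rm=np.array([[np.cos(th),-np.sin(th)],[np.sin(th),np.cos(th)]])
t=P.mean(0)-Rm@L.mean(0);print('yaw',np.degrees(th),'t',t,'res',(P-L@Rm.T-t).round(4).tolist())
for x in(-.077,0,.077):
  for y in(.022,.099): print((x,y),(Rm@[x,y]+t).round(4))
h=cv2.cvtColor(w['img'],cv2.COLOR_RGB2HSV);m=cv2.inRange(h,(105,120,40),(125,255,255));n,l,st,ce=cv2.connectedComponentsWithStats(m)
for i in range(1,n):
    if st[i,4]>200: print(st[i],ce[i])
# side camera: same dots
d=snap('side')
print([proj(d,(*(Rm@q+t),.031)).round(1).tolist() for q in L])
g=cv2.cvtColor(d['img'],cv2.COLOR_RGB2GRAY)
for q in L:
    u,v=proj(d,(*(Rm@q+t),.031)).round().astype(int);p=g[v-6:v+7,u-6:u+7].astype(float);m=p>0.5*(p.max()+p.min());y,x=np.nonzero(m);print(u-6+x.mean(),v-6+y.mean(),ray(d,u-6+x.mean(),v-6+y.mean(),.031).round(4))
E
```

```text
[0.52901676 0.03313497 0.1875214 ] [1.79980694e+02 4.50140386e-02 2.21403749e+00]
224 339.7 126.2 [0.6201 0.0183 0.031 ]
198 340.5 207.9 [0.5434 0.0133 0.031 ]
206 263.1 210.7 [0.5376 0.0898 0.031 ]
184 342.3 281.4 [0.4665 0.0073 0.031 ]
yaw 4.1484709661413355 t [ 0.54487245 -0.00898661] res [[0.0001, -0.0003], [0.0001, 0.0003], [-0.0002, 0.0], [-0.0, -0.0001]]
(-0.077, 0.022) [0.4665 0.0074]
(-0.077, 0.099) [0.4609 0.0842]
(0, 0.022) [0.5433 0.013 ]
(0, 0.099) [0.5377 0.0898]
(0.077, 0.022) [0.6201 0.0185]
(0.077, 0.099) [0.6145 0.0953]
[ 216   92   70   71 3592] [250.48914254 127.23051225]
[ 242  260   53   37 1096] [273.41879562 276.19251825]
[[323.1, 236.4], [300.0, 258.9], [272.0, 241.1], [275.0, 283.3]]
324.06060606060606 236.33333333333334 [0.6216 0.017  0.031 ]
300.79487179487177 258.7435897435897 [0.5446 0.012  0.031 ]
272.81081081081084 241.24324324324326 [0.5386 0.0882 0.031 ]
275.7659574468085 283.29787234042556 [0.4675 0.0063 0.031 ]
```

Dock fit is good (0.3 mm residual, yaw 4.1°). Approaching the +x blue at (0.615, 0.0945).

>>> send_rows(
  moves=[
    {"slide": [0.25, -0.15, 0], "turn": 0.025, "gripper": 0.6},
    {"slide": [0.5, -0.3, 0.1], "turn": 0.025, "gripper": 0.6},
    {"slide": [0.589, -0.387, 0.3], "turn": 0.025, "gripper": 0.6},
    {"slide": [0.589, -0.387, 0.3], "turn": 0.025, "gripper": 0.6},
    {"slide": [0.589, -0.387, 0.3], "turn": 0.025, "gripper": 0.6},
  ],
)

```text
time_s: 10.55
tcp_pos: [0.6144, 0.0953, 0.1397]
eef_rot: [179.9, 0.3, 0.0]
contact_force: [0.3, 0.4, 0.4]
gripper_width: 0.053
gripper_force: 0.0
```

```bash
python3 - <<'E'
from h import *
s=get_state();print(s['tcp_pos'],s['eef_rot'])
w=snap('wrist');find('wrist','blue0',4)
h=cv2.cvtColor(w['img'],cv2.COLOR_RGB2HSV);m=cv2.inRange(h,(105,120,40),(125,255,255));n,l,st,ce=cv2.connectedComponentsWithStats(m)
for i in range(1,n):
    if st[i,4]>200: print(st[i],ce[i],ray(w,*ce[i],.058))
# stem centre predicted
print(proj(w,(.615,.0945,.058)),proj(w,(.615,.0945,.098)))
E
```

```text
[0.61439881 0.09526991 0.13969655] [1.79866506e+02 3.03457895e-01 3.13900750e-02]
wrist blue0 0.92 [0.619 0.098 0.058]
[ 281  198   74   76 3909] [317.08032745 235.97083653] [0.61638331 0.09755591 0.058     ]
[320.94277622 237.67496614] [321.40201485 251.48578306]
```

>>> send_rows(
  moves=[
    {"slide": [0.013, -0.013, 0.2], "turn": 0, "gripper": 0.6},
    {"slide": [0.013, -0.013, 0.4], "turn": 0, "gripper": 0.6},
    {"slide": [0.013, -0.013, 0.6], "turn": 0, "gripper": 0.6},
    {"slide": [0.013, -0.013, 0.69], "turn": 0, "gripper": 0.6},
    {"slide": [0.013, -0.013, 0.69], "turn": 0, "gripper": 0.5},
  ],
)

```text
time_s: 11.07
tcp_pos: [0.6152, 0.0963, 0.0378]
eef_rot: [179.9, 0.2, -0.0]
contact_force: [-0.1, -0.7, -0.1]
gripper_width: 0.0498
gripper_force: 0.0
```

>>> send_rows(
  moves=[
    {"slide": [0, 0, 0], "turn": 0, "gripper": 0.1},
    {"slide": [0, 0, 0], "turn": 0, "gripper": 0.1},
    {"slide": [0, 0, 0], "turn": 0, "gripper": 0.1},
    {"slide": [0, 0, 0], "turn": 0, "gripper": 0.1},
    {"slide": [0, 0, 0], "turn": 0, "gripper": 0.1},
  ],
  newtons=35,
)

```text
time_s: 11.48
tcp_pos: [0.6185, 0.0976, 0.0416]
eef_rot: [-180.0, -0.2, 0.1]
contact_force: [-0.9, -3.0, 7.7]
gripper_width: 0.0271
gripper_force: 35.0
```

>>> send_rows(
  moves=[
    {"slide": [0, 0, -0.1], "turn": 0, "gripper": 0.1},
    {"slide": [0, 0, -0.2], "turn": 0, "gripper": 0.1},
    {"slide": [0, 0, -0.35], "turn": 0, "gripper": 0.1},
    {"slide": [0, 0, -0.5], "turn": 0, "gripper": 0.1},
    {"slide": [0, 0, -0.55], "turn": 0, "gripper": 0.1},
  ],
)

```text
time_s: 11.9
tcp_pos: [0.6188, 0.0983, 0.1256]
eef_rot: [-179.9, -0.3, 0.1]
contact_force: [1.9, -0.2, -2.2]
gripper_width: 0.0269
gripper_force: 35.0
```

```bash
python3 - <<'E'
from h import *
s=get_state();print(s['tcp_pos'],s['eef_rot'],s['gripper_width'])
c=snap('scene');d=snap('side')
for k,pts in((c,((476,209),(522,215),(515,293),(458,285))),(d,((138,209),(206,173),(240,188),(170,243)))):
    q=[ray(k,*p,.025)[:2].round(3) for p in pts];print(q,np.mean(q,0))
find('scene','tray',2);find('side','tray',2);find('scene','blue0')
E
```

```text
[0.61881605 0.09831899 0.1256155 ] [-1.79902437e+02 -2.67618624e-01  7.53996243e-02] 0.02689531219775425
[array([0.392, 0.293]), array([0.392, 0.395]), array([0.6  , 0.375]), array([0.599, 0.258])] [0.49575 0.33025]
[array([0.402, 0.388]), array([0.583, 0.369]), array([0.604, 0.267]), array([0.391, 0.251])] [0.495   0.31875]
scene tray 0.91 [0.492 0.328 0.009]
scene tray 0.28 [ 0.458 -0.354  0.028]
side tray 0.93 [0.488 0.323 0.005]
side tray 0.74 [ 0.534 -0.042  0.049]
scene blue0 0.73 [0.624 0.101 0.14 ]
scene blue0 0.67 [ 0.364 -0.02   0.032]
```

Blue is held (27 mm). Carrying it to the tray (centre about (0.491,0.325)), first slot (0.537,0.322).

>>> send_rows(
  moves=[
    {"slide": [-0.05, -0.15, 0], "turn": 0, "gripper": 0.1},
    {"slide": [-0.1, -0.35, 0], "turn": 0, "gripper": 0.1},
    {"slide": [-0.15, -0.55, 0], "turn": 0, "gripper": 0.1},
    {"slide": [-0.2, -0.7, 0], "turn": 0, "gripper": 0.1},
    {"slide": [-0.25, -0.75, 0], "turn": 0, "gripper": 0.1},
  ],
)

```text
time_s: 12.57
tcp_pos: [0.5786, 0.2126, 0.1199]
eef_rot: [179.9, 0.1, 0.1]
contact_force: [0.4, -0.0, -3.5]
gripper_width: 0.027
gripper_force: 35.0
```

>>> send_rows(
  moves=[
    {"slide": [-0.1, -0.2, 0], "turn": 0, "gripper": 0.1},
    {"slide": [-0.2, -0.4, 0], "turn": 0, "gripper": 0.1},
    {"slide": [-0.283, -0.6, 0], "turn": 0, "gripper": 0.1},
    {"slide": [-0.283, -0.747, 0.1], "turn": 0, "gripper": 0.1},
    {"slide": [-0.283, -0.747, 0.25], "turn": 0, "gripper": 0.1},
  ],
)

```text
time_s: 12.98
tcp_pos: [0.5376, 0.3269, 0.085]
eef_rot: [-179.8, -0.2, 0.3]
contact_force: [1.6, -0.3, -3.3]
gripper_width: 0.0272
gripper_force: 35.0
```

```bash
python3 - <<'E'
from h import *
w=snap('wrist','w5.png');s=get_state();print(s['tcp_pos'],s['eef_rot'],s['gripper_width'])
find('wrist','tray',2);c=snap('scene');d=snap('side');find('scene','tray',2);find('side','blue0',3)
w5=cv2.resize(w['img'],(400,300));u,v=proj(d,(.5,.32,.03)).astype(int)
cv2.imwrite('pics/c8.png',np.hstack([w5,cv2.resize(d['img'][max(v-75,0):max(v-75,0)+150,u-100:u+100],(400,300))])[:,:,::-1])
print(u,v)
E
```

```text
[0.53426838 0.32267819 0.07832744] [1.79830169e+02 2.71940124e-01 1.40918777e-01] 0.027287096980789637
wrist tray 0.92 [0.561 0.323 0.011]
scene tray 0.8 [0.537 0.314 0.008]
side blue0 0.98 [0.518 0.306 0.1  ]
side blue0 0.77 [ 0.34  -0.024  0.03 ]
190 199
```

View pics/c8.png

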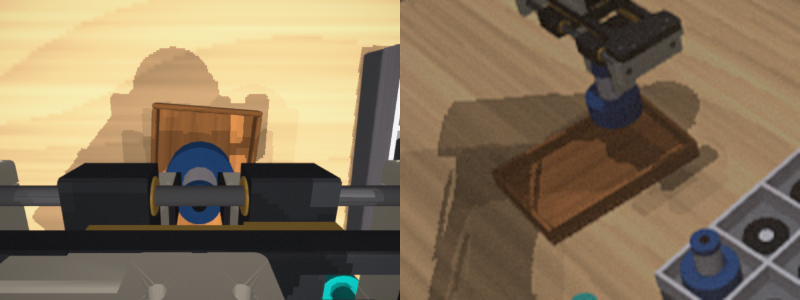

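The plug hangs over the +x half of the tray, which looks about 6 mm further to -y than planned. Lowering it there.

>>> send_rows(
  moves=[
    {"slide": [0, 0.04, 0.1], "turn": 0, "gripper": 0.1},
    {"slide": [0, 0.04, 0.2], "turn": 0, "gripper": 0.1},
    {"slide": [0, 0.04, 0.3], "turn": 0, "gripper": 0.1},
    {"slide": [0, 0.04, 0.35], "turn": 0, "gripper": 0.1},
    {"slide": [0, 0.04, 0.37], "turn": 0, "gripper": 0.1},
  ],
)

```text
time_s: 13.7
tcp_pos: [0.5372, 0.3153, 0.0285]
eef_rot: [180.0, 0.0, -0.0]
contact_force: [0.0, -1.1, -3.4]
gripper_width: 0.027
gripper_force: 35.0
```

>>> send_rows(
  moves=[
    {"slide": [0, 0, 0], "turn": 0, "gripper": 0.1},
    {"slide": [0, 0, 0.01], "turn": 0, "gripper": 0.1},
    {"slide": [0, 0, 0.02], "turn": 0, "gripper": 0.1},
    {"slide": [0, 0, 0.03], "turn": 0, "gripper": 0.1},
    {"slide": [0, 0, 0.03], "turn": 0, "gripper": 0.1},
  ],
)

```text
time_s: 14.12
tcp_pos: [0.5371, 0.3163, 0.0246]
eef_rot: [-180.0, -0.0, 0.1]
contact_force: [-0.4, 0.1, -3.0]
gripper_width: 0.0274
gripper_force: 35.0
```

```bash
python3 - <<'E'
from h import *
for i in range(4):
    snap('wrist');s=get_state();print(s['tcp_pos'].round(4),s['contact_force'].round(1),s['gripper_width'])
E
```

```text
[0.5371 0.3163 0.0246] [-0.5  0.9 -2.5] 0.027201963783577567
[0.5371 0.3163 0.0246] [-0.2 -0.1 -2.8] 0.027237627954986094
[0.5372 0.3163 0.0246] [-0.1 -0.2 -2.8] 0.02699473115946429
[0.5371 0.3163 0.0246] [-0.3  0.2 -2.7] 0.027085992865774122
```

>>> send_rows(
  moves=[
    {"slide": [0, 0, 0.01], "turn": 0, "gripper": 0.1},
    {"slide": [0, 0, 0.02], "turn": 0, "gripper": 0.1},
    {"slide": [0, 0, 0.03], "turn": 0, "gripper": 0.1},
    {"slide": [0, 0, 0.04], "turn": 0, "gripper": 0.1},
    {"slide": [0, 0, 0.045], "turn": 0, "gripper": 0.1},
  ],
)

```text
time_s: 14.73
tcp_pos: [0.5371, 0.3161, 0.0177]
eef_rot: [180.0, -0.0, 0.1]
contact_force: [-2.4, -2.1, 5.4]
gripper_width: 0.0276
gripper_force: 35.0
```

>>> send_rows(
  moves=[
    {"slide": [0, 0, 0], "turn": 0, "gripper": 0.1},
    {"slide": [0, 0, 0], "turn": 0, "gripper": 0.1},
    {"slide": [0, 0, 0], "turn": 0, "gripper": 0.1},
    {"slide": [0, 0, 0], "turn": 0, "gripper": 0.1},
    {"slide": [0, 0, 0], "turn": 0, "gripper": 0.1},
  ],
)

```text
time_s: 15.15
tcp_pos: [0.5371, 0.3161, 0.0177]
eef_rot: [180.0, -0.0, 0.0]
contact_force: [-0.3, -1.8, 0.9]
gripper_width: 0.0272
gripper_force: 35.0
```

Seated in the tray. Releasing and going to the second blue.

>>> send_rows(
  moves=[
    {"slide": [0, 0, 0], "turn": 0, "gripper": 0.6},
    {"slide": [0, 0, 0], "turn": 0, "gripper": 0.6},
    {"slide": [0, 0, 0], "turn": 0, "gripper": 0.6},
    {"slide": [0, 0, -0.2], "turn": 0, "gripper": 0.6},
    {"slide": [0, 0, -0.45], "turn": 0, "gripper": 0.6},
  ],
)

```text
time_s: 15.57
tcp_pos: [0.5353, 0.3147, 0.0827]
eef_rot: [179.7, 0.3, 0.0]
contact_force: [0.3, 0.8, -0.1]
gripper_width: 0.0511
gripper_force: 0.0
```

>>> send_rows(
  moves=[
    {"slide": [0, 0, -0.25], "turn": 0, "gripper": 0.6},
    {"slide": [-0.1, 0.2, -0.4], "turn": 0, "gripper": 0.6},
    {"slide": [-0.2, 0.4, -0.4], "turn": 0, "gripper": 0.6},
    {"slide": [-0.25, 0.6, -0.4], "turn": 0, "gripper": 0.6},
    {"slide": [-0.25, 0.8, -0.4], "turn": 0, "gripper": 0.6},
  ],
)

```text
time_s: 15.98
tcp_pos: [0.4985, 0.1954, 0.1461]
eef_rot: [-179.9, -0.1, 0.1]
contact_force: [0.1, 0.0, -0.8]
gripper_width: 0.0527
gripper_force: 0.0
```

>>> send_rows(
  moves=[
    {"slide": [-0.1, 0.25, 0], "turn": 0, "gripper": 0.6},
    {"slide": [-0.243, 0.5, 0], "turn": 0, "gripper": 0.6},
    {"slide": [-0.243, 0.733, 0], "turn": 0, "gripper": 0.6},
    {"slide": [-0.243, 0.733, 0], "turn": 0, "gripper": 0.6},
    {"slide": [-0.243, 0.733, 0], "turn": 0, "gripper": 0.6},
  ],
)

```text
time_s: 16.4
tcp_pos: [0.4634, 0.0849, 0.1458]
eef_rot: [-179.9, -0.1, -0.1]
contact_force: [0.7, 0.7, 1.0]
gripper_width: 0.0528
gripper_force: 0.0
```

```bash
cat >> h.py <<'E'
def spots(cam,hue,z,amin=200,c=None):
    c=c or snap(cam);h=cv2.cvtColor(c['img'],cv2.COLOR_RGB2HSV)
    m=cv2.inRange(h,(105,120,40),(125,255,255)) if hue=='b' else cv2.inRange(h,(0,140,50),(6,255,255))|cv2.inRange(h,(174,140,50),(180,255,255))
    n,l,st,ce=cv2.connectedComponentsWithStats(m)
    for i in range(1,n):
        if st[i,4]>amin:
            x,y,ww,hh,a=st[i];print(cam,hue,st[i],'box',ray(c,x+ww/2,y+hh/2,z)[:2].round(4),'cen',ray(c,*ce[i],z)[:2].round(4))
def st():
    s=get_state();print(s['time_s'],s['tcp_pos'].round(4),s['eef_rot'].round(1),'w',round(s['gripper_width'],4),s['contact_force'].round(1))
E
python3 - <<'E'
from h import *
spots('wrist','b',.058);st();find('wrist','blue0',3)
spots('side','b',.02)
E
```

```text
wrist b [   0  113   96   73 4376] box [0.5323 0.2925] cen [0.5324 0.291 ]
wrist b [ 284  204   72   74 3729] box [0.4604 0.0851] cen [0.4607 0.0854]
16.45 [0.4638 0.0859 0.1457] [-1.799e+02 -1.000e-01 -0.000e+00] w 0.0525 [ 0.4  1.5 -0.1]
wrist blue0 0.95 [0.529 0.306 0.04 ]
wrist blue0 0.82 [0.47  0.083 0.059]
wrist blue0 0.82 [0.353 0.125 0.029]
side b [  0  82  30  28 373] box [0.4229 1.0551] cen [0.4228 1.0694]
side b [   0  174   80   47 1181] box [0.2706 0.5965] cen [0.2693 0.6114]
```

>>> send_rows(
  moves=[
    {"slide": [-0.01, 0, 0.2], "turn": 0, "gripper": 0.6},
    {"slide": [-0.01, 0, 0.4], "turn": 0, "gripper": 0.6},
    {"slide": [-0.01, 0, 0.6], "turn": 0, "gripper": 0.6},
    {"slide": [-0.01, 0, 0.685], "turn": 0, "gripper": 0.6},
    {"slide": [-0.01, 0, 0.685], "turn": 0, "gripper": 0.6},
  ],
)

```text
time_s: 16.97
tcp_pos: [0.4599, 0.086, 0.0392]
eef_rot: [179.8, 0.3, 0.1]
contact_force: [0.2, -0.3, 0.1]
gripper_width: 0.0523
gripper_force: 0.0
```

>>> send_rows(
  moves=[
    {"slide": [0, 0, 0], "turn": 0, "gripper": 0.1},
    {"slide": [0, 0, 0], "turn": 0, "gripper": 0.1},
    {"slide": [0, 0, 0], "turn": 0, "gripper": 0.1},
    {"slide": [0, 0, 0], "turn": 0, "gripper": 0.1},
    {"slide": [0, 0, 0], "turn": 0, "gripper": 0.1},
  ],
)

```text
time_s: 17.38
tcp_pos: [0.4623, 0.0862, 0.0433]
eef_rot: [-180.0, -0.1, 0.1]
contact_force: [-0.2, -1.4, 2.2]
gripper_width: 0.0272
gripper_force: 34.9
```

>>> send_rows(
  moves=[
    {"slide": [0, 0, -0.1], "turn": 0, "gripper": 0.1},
    {"slide": [0, 0, -0.2], "turn": 0, "gripper": 0.1},
    {"slide": [0, 0, -0.35], "turn": 0, "gripper": 0.1},
    {"slide": [0, 0, -0.5], "turn": 0, "gripper": 0.1},
    {"slide": [0, 0, -0.55], "turn": 0, "gripper": 0.1},
  ],
)

```text
time_s: 17.8
tcp_pos: [0.4632, 0.0869, 0.128]
eef_rot: [-179.9, -0.2, 0.1]
contact_force: [1.3, 1.1, -2.9]
gripper_width: 0.0275
gripper_force: 34.9
```

>>> send_rows(
  moves=[
    {"slide": [0, -0.15, 0], "turn": 0, "gripper": 0.1},
    {"slide": [-0.05, -0.35, 0], "turn": 0, "gripper": 0.1},
    {"slide": [-0.1, -0.55, 0], "turn": 0, "gripper": 0.1},
    {"slide": [-0.1, -0.7, 0], "turn": 0, "gripper": 0.1},
    {"slide": [-0.1, -0.78, 0], "turn": 0, "gripper": 0.1},
  ],
)

```text
time_s: 18.22
tcp_pos: [0.4463, 0.2053, 0.1246]
eef_rot: [-180.0, -0.0, 0.1]
contact_force: [0.2, 0.3, -2.9]
gripper_width: 0.0273
gripper_force: 34.9
```

>>> send_rows(
  moves=[
    {"slide": [0, -0.2, 0], "turn": 0, "gripper": 0.1},
    {"slide": [0, -0.4, 0], "turn": 0, "gripper": 0.1},
    {"slide": [0, -0.6, 0], "turn": 0, "gripper": 0.1},
    {"slide": [0, -0.75, 0], "turn": 0, "gripper": 0.1},
    {"slide": [0, -0.797, 0], "turn": 0, "gripper": 0.1},
  ],
)

```text
time_s: 18.63
tcp_pos: [0.4467, 0.3255, 0.1241]
eef_rot: [-180.0, -0.0, 0.1]
contact_force: [0.2, 0.5, -3.2]
gripper_width: 0.0274
gripper_force: 34.9
```

```bash
python3 - <<'E'
from h import *
w=snap('wrist','w6.png');st();find('wrist','blue0',3);find('wrist','tray',2)
spots('wrist','b',.034,c=w)
E
```

```text
18.6833 [0.4466 0.3251 0.124 ] [1.8e+02 0.0e+00 1.0e-01] w 0.0272 [ 1.4  1.1 -2.8]
wrist blue0 0.88 [0.352 0.131 0.046]
wrist blue0 0.84 [0.53  0.317 0.036]
wrist blue0 0.66 [0.456 0.322 0.142]
wrist tray 0.67 [0.508 0.335 0.011]
wrist b [ 294   85   77   81 4677] box [0.5328 0.3165] cen [0.5328 0.3169]
wrist b [ 268  226  105   70 3757] box [0.4259 0.3251] cen [0.4317 0.3259]
wrist b [297 288  44   9 292] box [0.3979 0.3263] cen [0.3977 0.3267]
wrist b [ 39 330  20  39 594] box [0.3431 0.5657] cen [0.3454 0.5646]
wrist b [ 286  330   67   26 1221] box [0.3503 0.3257] cen [0.352  0.3266]
```

>>> send_rows(
  moves=[
    {"slide": [0, 0, 0.15], "turn": 0, "gripper": 0.1},
    {"slide": [0, 0, 0.35], "turn": 0, "gripper": 0.1},
    {"slide": [0, 0, 0.5], "turn": 0, "gripper": 0.1},
    {"slide": [0, 0, 0.62], "turn": 0, "gripper": 0.1},
    {"slide": [0, 0, 0.66], "turn": 0, "gripper": 0.1},
  ],
)

```text
time_s: 19.2
tcp_pos: [0.4452, 0.3196, 0.0231]
eef_rot: [179.8, 0.2, -0.1]
contact_force: [0.2, -0.5, -2.0]
gripper_width: 0.0275
gripper_force: 34.9
```

>>> send_rows(
  moves=[
    {"slide": [0, 0, 0.01], "turn": 0, "gripper": 0.1},
    {"slide": [0, 0, 0.02], "turn": 0, "gripper": 0.1},
    {"slide": [0, 0, 0.03], "turn": 0, "gripper": 0.1},
    {"slide": [0, 0, 0.045], "turn": 0, "gripper": 0.1},
    {"slide": [0, 0, 0.045], "turn": 0, "gripper": 0.1},
  ],
)

```text
time_s: 19.62
tcp_pos: [0.4469, 0.323, 0.0197]
eef_rot: [-179.9, -0.0, 0.0]
contact_force: [-0.8, 0.6, -2.3]
gripper_width: 0.027
gripper_force: 34.9
```

>>> send_rows(
  moves=[
    {"slide": [0, 0, 0.005], "turn": 0, "gripper": 0.1},
    {"slide": [0, 0, 0.01], "turn": 0, "gripper": 0.1},
    {"slide": [0, 0, 0.015], "turn": 0, "gripper": 0.1},
    {"slide": [0, 0, 0.015], "turn": 0, "gripper": 0.1},
    {"slide": [0, 0, 0.015], "turn": 0, "gripper": 0.1},
  ],
)

```text
time_s: 20.03
tcp_pos: [0.4473, 0.3229, 0.0192]
eef_rot: [-180.0, -0.1, 0.1]
contact_force: [-3.8, -4.0, 15.4]
gripper_width: 0.0272
gripper_force: 35.0
```

>>> send_rows(
  moves=[
    {"slide": [0, 0, 0], "turn": 0, "gripper": 0.6},
    {"slide": [0, 0, 0], "turn": 0, "gripper": 0.6},
    {"slide": [0, 0, 0], "turn": 0, "gripper": 0.6},
    {"slide": [0, 0, -0.2], "turn": 0, "gripper": 0.6},
    {"slide": [0, 0, -0.45], "turn": 0, "gripper": 0.6},
  ],
)

```text
time_s: 20.45
tcp_pos: [0.4451, 0.3209, 0.0823]
eef_rot: [179.7, 0.2, 0.0]
contact_force: [0.6, 1.3, -0.5]
gripper_width: 0.0509
gripper_force: 0.0
```

>>> send_rows(
  moves=[
    {"slide": [0, 0, -0.25], "turn": 0, "gripper": 0.6},
    {"slide": [0, 0.2, -0.5], "turn": 0, "gripper": 0.6},
    {"slide": [0, 0.45, -0.6], "turn": 0, "gripper": 0.6},
    {"slide": [0, 0.7, -0.6], "turn": 0, "gripper": 0.6},
    {"slide": [0, 0.95, -0.6], "turn": 0, "gripper": 0.6},
  ],
)

```text
time_s: 20.87
tcp_pos: [0.4472, 0.1796, 0.1762]
eef_rot: [-179.9, -0.2, 0.1]
contact_force: [1.4, -0.7, -0.7]
gripper_width: 0.0527
gripper_force: 0.0
```

```bash
python3 - <<'E'
from h import *
st();c=snap('scene');w=snap('wrist')
for cam in('scene','side'): 
    spots(cam,'r',.014,100);spots(cam,'b',.02,100)
find('scene','blue0');find('scene','red0',8)
E
```

```text
20.8667 [0.4472 0.1796 0.1762] [-1.799e+02 -2.000e-01  1.000e-01] w 0.0527 [ 1.4 -0.7 -0.7]
scene r [507   4  25  31 387] box [-0.3485  0.4131] cen [-0.3449  0.4108]
scene r [ 621  121   19  105 1401] box [0.2141 0.6587] cen [0.2327 0.66  ]
scene r [178 181  25  20 238] box [ 0.4367 -0.3581] cen [ 0.4412 -0.3564]
scene r [224 184  25  20 234] box [ 0.4282 -0.2516] cen [ 0.4302 -0.2529]
scene r [290 197  19  21 182] box [ 0.4435 -0.1019] cen [ 0.4461 -0.1021]
scene r [221 230  27  29 397] box [ 0.5669 -0.2236] cen [ 0.57   -0.2253]
scene b [ 602  117   26  100 1442] box [0.2048 0.6213] cen [0.2033 0.6227]
side r [  0 165  75  36 829] box [0.2915 0.6568] cen [0.2906 0.668 ]
side r [311 278  23  28 315] box [ 0.5226 -0.0678] cen [ 0.5219 -0.0702]
side r [388 297  33  39 749] box [ 0.5861 -0.2201] cen [ 0.584  -0.2202]
side r [351 364  35  41 933] box [ 0.4349 -0.253 ] cen [ 0.434  -0.2518]
side r [ 404  400   38   43 1082] box [ 0.4456 -0.3573] cen [ 0.4454 -0.3566]
side b [  0  82  30  27 316] box [0.4241 1.0576] cen [0.4221 1.0714]
side b [   0  174   80   46 1197] box [0.2714 0.5981] cen [0.2698 0.6112]
side b [191 187  25  14 169] box [0.5358 0.3203] cen [0.5316 0.3213]
scene blue0 0.88 [0.542 0.315 0.034]
scene blue0 0.85 [ 0.364 -0.017  0.03 ]
scene blue0 0.71 [0.453 0.317 0.035]
scene blue0 0.67 [0.354 0.128 0.029]
scene blue0 0.6 [ 0.568 -0.008  0.046]
scene red0 0.88 [ 0.362 -0.307  0.026]
scene red0 0.85 [ 0.442 -0.248  0.028]
scene red0 0.64 [ 0.594 -0.212  0.026]
scene red0 0.57 [ 0.455 -0.352  0.029]
```

One red got knocked; now reds are near (0.586,-0.218), (0.434,-0.252), (0.446,-0.357). Both blues stand in the tray. Moving above the first.

>>> send_rows(
  moves=[
    {"slide": [0.1, 0.25, 0], "turn": 0, "gripper": 0.6},
    {"slide": [0.2, 0.5, 0], "turn": 0, "gripper": 0.6},
    {"slide": [0.3, 0.7, 0], "turn": 0, "gripper": 0.6},
    {"slide": [0.4, 0.9, 0], "turn": 0, "gripper": 0.6},
    {"slide": [0.5, 1, 0], "turn": 0, "gripper": 0.6},
  ],
)

```text
time_s: 21.68
tcp_pos: [0.5224, 0.0286, 0.174]
eef_rot: [180.0, 0.0, 0.1]
contact_force: [1.2, 0.5, -0.7]
gripper_width: 0.0525
gripper_force: 0.0
```

>>> send_rows(
  moves=[
    {"slide": [0.1, 0.25, 0], "turn": 0, "gripper": 0.6},
    {"slide": [0.2, 0.5, 0], "turn": 0, "gripper": 0.6},
    {"slide": [0.3, 0.7, 0], "turn": 0, "gripper": 0.6},
    {"slide": [0.4, 0.9, 0], "turn": 0, "gripper": 0.6},
    {"slide": [0.42, 1, 0], "turn": 0, "gripper": 0.6},
  ],
)

```text
time_s: 22.1
tcp_pos: [0.587, -0.1219, 0.1731]
eef_rot: [179.9, 0.1, 0.0]
contact_force: [-0.1, 0.8, -0.3]
gripper_width: 0.0528
gripper_force: 0.0
```

>>> send_rows(
  moves=[
    {"slide": [0, 0.25, 0.2], "turn": 0, "gripper": 0.6},
    {"slide": [0, 0.5, 0.3], "turn": 0, "gripper": 0.6},
    {"slide": [0, 0.6, 0.4], "turn": 0, "gripper": 0.6},
    {"slide": [0, 0.6, 0.4], "turn": 0, "gripper": 0.6},
    {"slide": [0, 0.6, 0.4], "turn": 0, "gripper": 0.6},
  ],
)

```text
time_s: 22.52
tcp_pos: [0.5845, -0.21, 0.1122]
eef_rot: [-180.0, 0.2, -0.0]
contact_force: [-0.1, 0.4, 0.1]
gripper_width: 0.0526
gripper_force: 0.0
```

```bash
python3 - <<'E'
from h import *
st();spots('wrist','r',.028);find('wrist','red0',4);st()
E
```

```text
22.5167 [ 0.5845 -0.21    0.1122] [-180.     0.2   -0. ] w 0.0526 [-0.1  0.4  0.1]
wrist r [ 296  203   74   74 3836] box [ 0.5827 -0.2203] cen [ 0.583  -0.2197]
wrist red0 0.77 [ 0.586 -0.221  0.029]
wrist red0 0.59 [ 0.462 -0.248  0.004]
wrist red0 0.46 [ 0.619 -0.082  0.053]
22.6167 [ 0.5859 -0.209   0.1144] [1.8e+02 0.0e+00 1.0e-01] w 0.0526 [ 0.4  0.6 -0.5]
```

>>> send_rows(
  moves=[
    {"slide": [-0.02, 0.073, 0.15], "turn": 0, "gripper": 0.6},
    {"slide": [-0.02, 0.073, 0.35], "turn": 0, "gripper": 0.6},
    {"slide": [-0.02, 0.073, 0.55], "turn": 0, "gripper": 0.6},
    {"slide": [-0.02, 0.073, 0.677], "turn": 0, "gripper": 0.6},
    {"slide": [-0.02, 0.073, 0.677], "turn": 0, "gripper": 0.6},
  ],
)

```text
time_s: 23.03
tcp_pos: [0.5802, -0.2188, 0.0096]
eef_rot: [-179.9, 0.3, 0.1]
contact_force: [-0.5, -0.6, 0.4]
gripper_width: 0.0528
gripper_force: 0.0
```

>>> send_rows(
  moves=[
    {"slide": [0, 0, 0], "turn": 0, "gripper": 0.1},
    {"slide": [0, 0, 0], "turn": 0, "gripper": 0.1},
    {"slide": [0, 0, 0], "turn": 0, "gripper": 0.1},
    {"slide": [0, 0, 0], "turn": 0, "gripper": 0.1},
    {"slide": [0, 0, 0], "turn": 0, "gripper": 0.1},
  ],
)

```text
time_s: 23.45
tcp_pos: [0.5832, -0.2208, 0.0144]
eef_rot: [180.0, -0.2, 0.1]
contact_force: [-0.1, -0.8, 3.5]
gripper_width: 0.0273
gripper_force: 35.0
```

>>> send_rows(
  moves=[
    {"slide": [0, 0, -0.15], "turn": 0, "gripper": 0.1},
    {"slide": [0, 0, -0.35], "turn": 0, "gripper": 0.1},
    {"slide": [0, 0, -0.55], "turn": 0, "gripper": 0.1},
    {"slide": [0, 0, -0.75], "turn": 0, "gripper": 0.1},
    {"slide": [0, 0, -0.85], "turn": 0, "gripper": 0.1},
  ],
)

```text
time_s: 23.87
tcp_pos: [0.5834, -0.2211, 0.1447]
eef_rot: [179.9, -0.3, 0.1]
contact_force: [0.5, -0.3, -1.9]
gripper_width: 0.027
gripper_force: 35.0
```

```bash
python3 - <<'E'
from h import *
snap('wrist');snap('wrist');st()
E
```

```text
23.9667 [ 0.584  -0.221   0.1443] [ 1.8e+02 -4.0e-01  1.0e-01] w 0.0274 [ 0.6  0.2 -3.3]
```

Held. Carrying it to pocket (0.6205, 0.018).

>>> send_rows(
  moves=[
    {"slide": [0, -0.15, 0], "turn": 0, "gripper": 0.1},
    {"slide": [0.05, -0.35, 0], "turn": 0, "gripper": 0.1},
    {"slide": [0.1, -0.55, 0], "turn": 0, "gripper": 0.1},
    {"slide": [0.2, -0.7, 0], "turn": 0, "gripper": 0.1},
    {"slide": [0.243, -0.8, 0], "turn": 0, "gripper": 0.1},
  ],
)

```text
time_s: 24.38
tcp_pos: [0.6187, -0.0984, 0.1391]
eef_rot: [-180.0, 0.1, 0.1]
contact_force: [0.2, 0.3, -2.6]
gripper_width: 0.0271
gripper_force: 35.0
```

>>> send_rows(
  moves=[
    {"slide": [0, -0.2, 0], "turn": 0, "gripper": 0.1},
    {"slide": [0, -0.4, 0], "turn": 0, "gripper": 0.1},
    {"slide": [0, -0.6, 0], "turn": 0, "gripper": 0.1},
    {"slide": [0, -0.75, 0], "turn": 0, "gripper": 0.1},
    {"slide": [0, -0.793, 0.1], "turn": 0, "gripper": 0.1},
  ],
)

```text
time_s: 24.8
tcp_pos: [0.6197, 0.0215, 0.1269]
eef_rot: [-179.9, -0.2, 0.2]
contact_force: [-0.2, 0.6, -1.9]
gripper_width: 0.0271
gripper_force: 35.0
```

>>> send_rows(
  moves=[
    {"slide": [0, 0, 0.05], "turn": 0, "gripper": 0.1},
    {"slide": [0, 0, 0.1], "turn": 0, "gripper": 0.1},
    {"slide": [0, 0, 0.2], "turn": 0, "gripper": 0.1},
    {"slide": [0, 0, 0.2], "turn": 0, "gripper": 0.1},
    {"slide": [0, 0, 0.2], "turn": 0, "gripper": 0.1},
  ],
)

```text
time_s: 25.22
tcp_pos: [0.6173, 0.0171, 0.0941]
eef_rot: [179.9, 0.2, -0.0]
contact_force: [-0.2, -0.6, -2.1]
gripper_width: 0.0272
gripper_force: 35.0
```

```bash
python3 - <<'E'
from h import *
snap('wrist');st();s=get_state();z=s['tcp_pos'][2]-.0138+.028;spots('wrist','r',z);find('wrist','red0',3)
E
```

```text
25.2667 [0.6181 0.0174 0.0951] [ 1.8e+02  1.0e-01 -0.0e+00] w 0.0277 [ 0.4 -0.3 -2.7]
wrist r [ 265  222  108   72 4036] box [0.631  0.0183] cen [0.6345 0.0184]
wrist r [293 283  53  14 555] box [0.6133 0.0181] cen [0.6129 0.0185]
wrist r [ 286  330   66   22 1047] box [0.5833 0.0183] cen [0.5846 0.0184]
wrist red0 0.91 [0.63  0.019 0.109]
```

>>> send_rows(
  moves=[
    {"slide": [0.015, 0, 0.08], "turn": 0, "gripper": 0.1},
    {"slide": [0.015, 0, 0.16], "turn": 0, "gripper": 0.1},
    {"slide": [0.015, 0, 0.24], "turn": 0, "gripper": 0.1},
    {"slide": [0.015, 0, 0.3], "turn": 0, "gripper": 0.1},
    {"slide": [0.015, 0, 0.32], "turn": 0, "gripper": 0.1},
  ],
)

```text
time_s: 25.78
tcp_pos: [0.6193, 0.018, 0.0451]
eef_rot: [180.0, 0.2, 0.0]
contact_force: [0.3, 0.1, -2.7]
gripper_width: 0.0274
gripper_force: 35.0
```

>>> send_rows(
  moves=[
    {"slide": [0, 0, 0.005], "turn": 0, "gripper": 0.1},
    {"slide": [0, 0, 0.01], "turn": 0, "gripper": 0.1},
    {"slide": [0, 0, 0.015], "turn": 0, "gripper": 0.1},
    {"slide": [0, 0, 0.02], "turn": 0, "gripper": 0.1},
    {"slide": [0, 0, 0.02], "turn": 0, "gripper": 0.1},
  ],
)

```text
time_s: 26.2
tcp_pos: [0.6208, 0.0184, 0.0447]
eef_rot: [-180.0, -0.0, 0.1]
contact_force: [-0.8, -0.6, -2.9]
gripper_width: 0.0271
gripper_force: 35.0
```

>>> send_rows(
  moves=[
    {"slide": [0, 0, 0.006], "turn": 0, "gripper": 0.1},
    {"slide": [0, 0, 0.006], "turn": 0, "gripper": 0.1},
    {"slide": [0, 0, 0.006], "turn": 0, "gripper": 0.55},
    {"slide": [0, 0, 0.006], "turn": 0, "gripper": 0.55},
    {"slide": [0, 0, 0.006], "turn": 0, "gripper": 0.55},
  ],
)

```text
time_s: 26.62
tcp_pos: [0.6209, 0.0185, 0.0436]
eef_rot: [-180.0, -0.0, 0.1]
contact_force: [-0.0, 0.6, 0.0]
gripper_width: 0.0417
gripper_force: 0.0
```

>>> send_rows(
  moves=[
    {"slide": [0, 0, -0.2], "turn": 0, "gripper": 0.55},
    {"slide": [0, 0, -0.45], "turn": 0, "gripper": 0.6},
    {"slide": [0, 0, -0.7], "turn": 0, "gripper": 0.6},
    {"slide": [-0.1, 0.2, -0.8], "turn": 0, "gripper": 0.6},
    {"slide": [-0.25, 0.4, -0.8], "turn": 0, "gripper": 0.6},
  ],
)

```text
time_s: 27.03
tcp_pos: [0.587, -0.041, 0.168]
eef_rot: [-180.0, -0.5, 0.2]
contact_force: [1.5, -1.3, -1.0]
gripper_width: 0.0526
gripper_force: 0.0
```

>>> send_rows(
  moves=[
    {"slide": [-0.2, 0.2, 0], "turn": 0, "gripper": 0.6},
    {"slide": [-0.4, 0.4, 0], "turn": 0, "gripper": 0.6},
    {"slide": [-0.6, 0.6, 0], "turn": 0, "gripper": 0.6},
    {"slide": [-0.8, 0.8, 0], "turn": 0, "gripper": 0.6},
    {"slide": [-0.99, 0.99, 0], "turn": 0, "gripper": 0.6},
  ],
)

```text
time_s: 27.45
tcp_pos: [0.4345, -0.1901, 0.1636]
eef_rot: [180.0, -0.1, 0.1]
contact_force: [1.1, -0.8, 0.2]
gripper_width: 0.0527
gripper_force: 0.0
```

>>> send_rows(
  moves=[
    {"slide": [0, 0.2, 0], "turn": 0, "gripper": 0.6},
    {"slide": [0, 0.4, 0.2], "turn": 0, "gripper": 0.6},
    {"slide": [0, 0.4, 0.3], "turn": 0, "gripper": 0.6},
    {"slide": [0, 0.4, 0.3], "turn": 0, "gripper": 0.6},
    {"slide": [0, 0.4, 0.3], "turn": 0, "gripper": 0.6},
  ],
)

```text
time_s: 27.87
tcp_pos: [0.4354, -0.2493, 0.1181]
eef_rot: [-180.0, 0.1, -0.0]
contact_force: [-0.1, 0.3, 0.0]
gripper_width: 0.0523
gripper_force: 0.0
```

```bash
python3 - <<'E'
from h import *
st();snap('wrist');spots('wrist','r',.028);find('wrist','red0',4);st();print(get_state()['joints'])
spots('side','r',.014,100);spots('scene','r',.014,100)
E
```

```text
27.8667 [ 0.4354 -0.2493  0.1181] [-1.8e+02  1.0e-01 -0.0e+00] w 0.0523 [-0.1  0.3  0. ]
wrist r [  37  136   88   71 4693] box [ 0.488 -0.062] cen [ 0.4899 -0.0627]
wrist r [ 407  189   85   73 4154] box [ 0.4455 -0.354 ] cen [ 0.4457 -0.3528]
wrist r [ 287  202   71   73 3666] box [ 0.4345 -0.2511] cen [ 0.4349 -0.2509]
wrist red0 0.85 [ 0.339 -0.3    0.024]
wrist red0 0.63 [ 0.438 -0.248  0.027]
wrist red0 0.56 [ 0.45  -0.348  0.027]
28.0167 [ 0.4371 -0.2487  0.1197] [ 1.8e+02 -1.0e-01  1.0e-01] w 0.0525 [0.4 0.4 1. ]
[-7.20478394e+00  8.03173158e+00 -2.69284357e+01  2.11157380e-02
 -5.49315117e+01  9.73161933e+01]
side r [  0 165  75  36 832] box [0.2915 0.6568] cen [0.2908 0.6679]
side r [309 211  28  36 523] box [0.6467 0.0425] cen [0.6451 0.0409]
side r [351 364  35  41 940] box [ 0.4349 -0.253 ] cen [ 0.4334 -0.2523]
side r [ 403  400   39   43 1103] box [ 0.4451 -0.3567] cen [ 0.445  -0.3563]
scene r [507   0  26  35 488] box [-0.3584  0.4148] cen [-0.3668  0.414 ]
scene r [ 621  121   19  105 1409] box [0.2141 0.6587] cen [0.2328 0.66  ]
scene r [224 176  24  30 238] box [ 0.4196 -0.2548] cen [ 0.4204 -0.2559]
scene r [178 181  25  21 224] box [ 0.4381 -0.3577] cen [ 0.442  -0.3583]
scene r [290 198  19  21 197] box [ 0.4463 -0.1014] cen [ 0.4475 -0.1017]
scene r [329 251  28  31 437] box [0.5854 0.0166] cen [0.5884 0.0167]
```

>>> send_rows(
  moves=[
    {"slide": [-0.015, 0.017, 0.15], "turn": 0, "gripper": 0.6},
    {"slide": [-0.015, 0.017, 0.35], "turn": 0, "gripper": 0.6},
    {"slide": [-0.015, 0.017, 0.55], "turn": 0, "gripper": 0.6},
    {"slide": [-0.015, 0.017, 0.705], "turn": 0, "gripper": 0.6},
    {"slide": [-0.015, 0.017, 0.705], "turn": 0, "gripper": 0.6},
  ],
)

```text
time_s: 28.53
tcp_pos: [0.4312, -0.2505, 0.0094]
eef_rot: [-179.9, 0.3, 0.1]
contact_force: [-1.0, 0.8, 0.3]
gripper_width: 0.0528
gripper_force: 0.0
```

>>> send_rows(
  moves=[
    {"slide": [0, 0, 0], "turn": 0, "gripper": 0.1},
    {"slide": [0, 0, 0], "turn": 0, "gripper": 0.1},
    {"slide": [0, 0, 0], "turn": 0, "gripper": 0.1},
    {"slide": [0, 0, 0], "turn": 0, "gripper": 0.1},
    {"slide": [0, 0, 0], "turn": 0, "gripper": 0.1},
  ],
)

```text
time_s: 28.95
tcp_pos: [0.4349, -0.252, 0.0141]
eef_rot: [180.0, -0.2, 0.1]
contact_force: [0.3, -2.0, 3.8]
gripper_width: 0.0271
gripper_force: 35.0
```

>>> send_rows(
  moves=[
    {"slide": [0, 0, -0.15], "turn": 0, "gripper": 0.1},
    {"slide": [0, 0, -0.35], "turn": 0, "gripper": 0.1},
    {"slide": [0, 0, -0.55], "turn": 0, "gripper": 0.1},
    {"slide": [0, 0, -0.75], "turn": 0, "gripper": 0.1},
    {"slide": [0, 0, -0.9], "turn": 0, "gripper": 0.1},
  ],
)

```text
time_s: 29.37
tcp_pos: [0.434, -0.2518, 0.1506]
eef_rot: [180.0, -0.1, 0.0]
contact_force: [1.3, -0.4, -3.0]
gripper_width: 0.0274
gripper_force: 35.0
```

>>> send_rows(
  moves=[
    {"slide": [0, -0.15, 0], "turn": 0, "gripper": 0.1},
    {"slide": [0.1, -0.35, 0], "turn": 0, "gripper": 0.1},
    {"slide": [0.2, -0.55, 0], "turn": 0, "gripper": 0.1},
    {"slide": [0.3, -0.75, 0], "turn": 0, "gripper": 0.1},
    {"slide": [0.4, -0.88, 0], "turn": 0, "gripper": 0.1},
  ],
)

```text
time_s: 29.78
tcp_pos: [0.4936, -0.1174, 0.1482]
eef_rot: [-180.0, -0.0, 0.1]
contact_force: [0.2, -0.3, -2.7]
gripper_width: 0.027
gripper_force: 35.0
```

>>> send_rows(
  moves=[
    {"slide": [0.1, -0.2, 0], "turn": 0, "gripper": 0.1},
    {"slide": [0.2, -0.4, 0], "turn": 0, "gripper": 0.1},
    {"slide": [0.3, -0.6, 0], "turn": 0, "gripper": 0.1},
    {"slide": [0.33, -0.8, 0], "turn": 0, "gripper": 0.1},
    {"slide": [0.33, -0.88, 0], "turn": 0, "gripper": 0.1},
  ],
)

```text
time_s: 30.2
tcp_pos: [0.5439, 0.0155, 0.1476]
eef_rot: [-180.0, -0.0, 0.1]
contact_force: [0.0, -0.6, -2.3]
gripper_width: 0.0266
gripper_force: 35.0
```

>>> send_rows(
  moves=[
    {"slide": [0, 0, 0.1], "turn": 0, "gripper": 0.1},
    {"slide": [0, 0, 0.2], "turn": 0, "gripper": 0.1},
    {"slide": [0, 0, 0.35], "turn": 0, "gripper": 0.1},
    {"slide": [0, 0, 0.35], "turn": 0, "gripper": 0.1},
    {"slide": [0, 0, 0.35], "turn": 0, "gripper": 0.1},
  ],
)

```text
time_s: 30.62
tcp_pos: [0.5418, 0.0119, 0.0947]
eef_rot: [179.9, 0.2, 0.0]
contact_force: [0.2, 0.4, -3.4]
gripper_width: 0.0272
gripper_force: 35.0
```

```bash
python3 - <<'E'
from h import *
snap('wrist');snap('wrist');st();spots('wrist','r',.12)
E
```

```text
30.7167 [0.5436 0.0123 0.0964] [-1.8e+02 -1.0e-01  1.0e-01] w 0.027 [ 0.   0.4 -2. ]
wrist r [ 263   89   94   98 6982] box [0.6157 0.0175] cen [0.6159 0.0177]
wrist r [ 265  221  108   72 4044] box [0.5598 0.0133] cen [0.5627 0.0133]
wrist r [292 282  54  15 590] box [0.5428 0.0133] cen [0.5423 0.0135]
wrist r [ 286  330   66   22 1021] box [0.5141 0.0133] cen [0.5155 0.0133]
```

>>> send_rows(
  moves=[
    {"slide": [0, 0, 0.08], "turn": 0, "gripper": 0.1},
    {"slide": [0, 0, 0.16], "turn": 0, "gripper": 0.1},
    {"slide": [0, 0, 0.24], "turn": 0, "gripper": 0.1},
    {"slide": [0, 0, 0.32], "turn": 0, "gripper": 0.1},
    {"slide": [0, 0, 0.345], "turn": 0, "gripper": 0.1},
  ],
)

```text
time_s: 31.18
tcp_pos: [0.543, 0.0122, 0.0439]
eef_rot: [180.0, 0.0, 0.0]
contact_force: [-16.1, 4.4, 38.6]
gripper_width: 0.0271
gripper_force: 35.0
```

>>> send_rows(
  moves=[
    {"slide": [0, 0, 0.005], "turn": 0, "gripper": 0.1},
    {"slide": [0, 0, 0.008], "turn": 0, "gripper": 0.1},
    {"slide": [0, 0, 0.008], "turn": 0, "gripper": 0.1},
    {"slide": [0, 0, 0.008], "turn": 0, "gripper": 0.1},
    {"slide": [0, 0, 0.008], "turn": 0, "gripper": 0.1},
  ],
)

```text
time_s: 31.6
tcp_pos: [0.5432, 0.0123, 0.0442]
eef_rot: [-180.0, -0.1, 0.1]
contact_force: [-4.0, -0.2, 5.2]
gripper_width: 0.0272
gripper_force: 35.0
```

>>> send_rows(
  moves=[
    {"slide": [0, 0, 0], "turn": 0, "gripper": 0.55},
    {"slide": [0, 0, 0], "turn": 0, "gripper": 0.55},
    {"slide": [0, 0, 0], "turn": 0, "gripper": 0.55},
    {"slide": [0, 0, -0.2], "turn": 0, "gripper": 0.55},
    {"slide": [0, 0, -0.45], "turn": 0, "gripper": 0.55},
  ],
)

```text
time_s: 32.02
tcp_pos: [0.5411, 0.0118, 0.1083]
eef_rot: [179.9, 0.3, 0.0]
contact_force: [0.9, 1.2, 0.3]
gripper_width: 0.0475
gripper_force: 0.0
```

>>> send_rows(
  moves=[
    {"slide": [0, 0, -0.25], "turn": 0, "gripper": 0.6},
    {"slide": [-0.1, 0.2, -0.4], "turn": 0, "gripper": 0.6},
    {"slide": [-0.2, 0.4, -0.4], "turn": 0, "gripper": 0.6},
    {"slide": [-0.3, 0.6, -0.4], "turn": 0, "gripper": 0.6},
    {"slide": [-0.35, 0.8, -0.4], "turn": 0, "gripper": 0.6},
  ],
)

```text
time_s: 32.43
tcp_pos: [0.4896, -0.1085, 0.171]
eef_rot: [-180.0, -0.1, 0.1]
contact_force: [-0.2, 0.2, -0.8]
gripper_width: 0.0523
gripper_force: 0.0
```

>>> send_rows(
  moves=[
    {"slide": [-0.1, 0.2, 0], "turn": 0, "gripper": 0.6},
    {"slide": [-0.2, 0.4, 0], "turn": 0, "gripper": 0.6},
    {"slide": [-0.3, 0.6, 0], "turn": 0, "gripper": 0.6},
    {"slide": [-0.3, 0.8, 0], "turn": 0, "gripper": 0.6},
    {"slide": [-0.3, 0.95, 0], "turn": 0, "gripper": 0.6},
  ],
)

```text
time_s: 32.85
tcp_pos: [0.4453, -0.2522, 0.1707]
eef_rot: [180.0, -0.1, 0.0]
contact_force: [0.8, 0.3, -0.4]
gripper_width: 0.0524
gripper_force: 0.0
```

>>> send_rows(
  moves=[
    {"slide": [0, 0.2, 0], "turn": 0, "gripper": 0.6},
    {"slide": [0, 0.4, 0], "turn": 0, "gripper": 0.6},
    {"slide": [0, 0.6, 0], "turn": 0, "gripper": 0.6},
    {"slide": [0, 0.713, 0.2], "turn": 0, "gripper": 0.6},
    {"slide": [0, 0.713, 0.35], "turn": 0, "gripper": 0.6},
  ],
)

```text
time_s: 33.27
tcp_pos: [0.4466, -0.3604, 0.117]
eef_rot: [179.9, -0.1, -0.1]
contact_force: [0.1, -0.4, -1.1]
gripper_width: 0.0526
gripper_force: 0.0
```

```bash
python3 - <<'E'
from h import *
snap('wrist');snap('wrist');spots('wrist','r',.028);st();print(get_state()['joints'])
E
```

```text
wrist r [ 282  196   73   75 3851] box [ 0.4463 -0.3552] cen [ 0.4464 -0.3549]
33.4167 [ 0.4446 -0.3571  0.1161] [-179.9    0.2   -0. ] w 0.0526 [-0.  -0.  -0.3]
[-1.91132144e+01  1.46051330e+01 -1.88557984e+01  2.48713953e-03
 -5.67424143e+01  1.09108594e+02]
```

>>> send_rows(
  moves=[
    {"slide": [0.01, -0.007, 0.15], "turn": 0, "gripper": 0.6},
    {"slide": [0.01, -0.007, 0.35], "turn": 0, "gripper": 0.6},
    {"slide": [0.01, -0.007, 0.55], "turn": 0, "gripper": 0.6},
    {"slide": [0.01, -0.007, 0.68], "turn": 0, "gripper": 0.6},
    {"slide": [0.01, -0.007, 0.68], "turn": 0, "gripper": 0.6},
  ],
)

```text
time_s: 33.83
tcp_pos: [0.4462, -0.3548, 0.0133]
eef_rot: [-179.9, 0.2, 0.1]
contact_force: [-1.1, 0.5, -0.3]
gripper_width: 0.0526
gripper_force: 0.0
```

>>> send_rows(
  moves=[
    {"slide": [0, 0, 0], "turn": 0, "gripper": 0.1},
    {"slide": [0, 0, 0], "turn": 0, "gripper": 0.1},
    {"slide": [0, 0, 0], "turn": 0, "gripper": 0.1},
    {"slide": [0, 0, 0], "turn": 0, "gripper": 0.1},
    {"slide": [0, 0, 0], "turn": 0, "gripper": 0.1},
  ],
)

```text
time_s: 34.25
tcp_pos: [0.4484, -0.3563, 0.0168]
eef_rot: [179.9, -0.1, 0.1]
contact_force: [0.1, 4.3, 6.6]
gripper_width: 0.027
gripper_force: 35.0
```

>>> send_rows(
  moves=[
    {"slide": [0, 0, -0.15], "turn": 0, "gripper": 0.1},
    {"slide": [0, 0, -0.35], "turn": 0, "gripper": 0.1},
    {"slide": [0, 0, -0.55], "turn": 0, "gripper": 0.1},
    {"slide": [0, 0, -0.75], "turn": 0, "gripper": 0.1},
    {"slide": [0, 0, -0.9], "turn": 0, "gripper": 0.1},
  ],
)

```text
time_s: 34.67
tcp_pos: [0.4475, -0.3563, 0.153]
eef_rot: [180.0, -0.1, 0.0]
contact_force: [1.1, 0.4, -2.8]
gripper_width: 0.0271
gripper_force: 35.0
```

>>> send_rows(
  moves=[
    {"slide": [0, -0.15, 0], "turn": 0, "gripper": 0.1},
    {"slide": [0, -0.35, 0], "turn": 0, "gripper": 0.1},
    {"slide": [0.05, -0.55, 0], "turn": 0, "gripper": 0.1},
    {"slide": [0.1, -0.7, 0], "turn": 0, "gripper": 0.1},
    {"slide": [0.137, -0.85, 0], "turn": 0, "gripper": 0.1},
  ],
)

```text
time_s: 35.08
tcp_pos: [0.4676, -0.2271, 0.1505]
eef_rot: [-180.0, -0.0, 0.0]
contact_force: [0.7, 0.4, -2.2]
gripper_width: 0.0273
gripper_force: 35.0
```

>>> send_rows(
  moves=[
    {"slide": [0, -0.2, 0], "turn": 0, "gripper": 0.1},
    {"slide": [0, -0.4, 0], "turn": 0, "gripper": 0.1},
    {"slide": [0, -0.6, 0], "turn": 0, "gripper": 0.1},
    {"slide": [0, -0.75, 0], "turn": 0, "gripper": 0.1},
    {"slide": [0, -0.85, 0], "turn": 0, "gripper": 0.1},
  ],
)

```text
time_s: 35.5
tcp_pos: [0.4671, -0.0991, 0.1504]
eef_rot: [-180.0, -0.0, 0.1]
contact_force: [0.5, -0.3, -3.9]
gripper_width: 0.0271
gripper_force: 35.0
```

>>> send_rows(
  moves=[
    {"slide": [0, -0.2, 0], "turn": 0, "gripper": 0.1},
    {"slide": [0, -0.4, 0], "turn": 0, "gripper": 0.1},
    {"slide": [0, -0.6, 0], "turn": 0, "gripper": 0.1},
    {"slide": [0, -0.72, 0.15], "turn": 0, "gripper": 0.1},
    {"slide": [0, -0.72, 0.3], "turn": 0, "gripper": 0.1},
  ],
)

```text
time_s: 35.92
tcp_pos: [0.4689, 0.0102, 0.1062]
eef_rot: [-179.9, -0.3, 0.2]
contact_force: [0.3, -0.0, -3.4]
gripper_width: 0.0268
gripper_force: 35.0
```

```bash
python3 - <<'E'
from h import *
snap('wrist');snap('wrist');st();spots('wrist','r',.12)
E
```

```text
36.0167 [0.4645 0.0069 0.1025] [1.799e+02 3.000e-01 1.000e-01] w 0.0274 [-0.6 -0.8 -3. ]
wrist r [ 250    0  101   63 4072] box [0.5815 0.0163] cen [0.5822 0.0159]
wrist r [ 265   87   92   97 6691] box [0.5381 0.0118] cen [0.5384 0.012 ]
wrist r [ 439  182   72   78 4176] box [ 0.4978 -0.0692] cen [ 0.4995 -0.0699]
wrist r [ 266  224  106   72 3878] box [0.4774 0.0079] cen [0.4812 0.0082]
wrist r [294 284  50  13 476] box [0.4608 0.0079] cen [0.4604 0.0081]
wrist r [287 330  64  22 968] box [0.4315 0.0078] cen [0.4331 0.0081]
```

>>> send_rows(
  moves=[
    {"slide": [0.005, 0, 0.08], "turn": 0, "gripper": 0.1},
    {"slide": [0.005, 0, 0.18], "turn": 0, "gripper": 0.1},
    {"slide": [0.005, 0, 0.28], "turn": 0, "gripper": 0.1},
    {"slide": [0.005, 0, 0.35], "turn": 0, "gripper": 0.1},
    {"slide": [0.005, 0, 0.37], "turn": 0, "gripper": 0.1},
  ],
)

```text
time_s: 36.48
tcp_pos: [0.4681, 0.0061, 0.0496]
eef_rot: [180.0, 0.1, -0.0]
contact_force: [0.6, -0.3, -3.5]
gripper_width: 0.0272
gripper_force: 35.0
```

>>> send_rows(
  moves=[
    {"slide": [0, 0, 0.005], "turn": 0, "gripper": 0.1},
    {"slide": [0, 0, 0.01], "turn": 0, "gripper": 0.1},
    {"slide": [0, 0, 0.015], "turn": 0, "gripper": 0.1},
    {"slide": [0, 0, 0.018], "turn": 0, "gripper": 0.1},
    {"slide": [0, 0, 0.018], "turn": 0, "gripper": 0.1},
  ],
)

```text
time_s: 36.9
tcp_pos: [0.4686, 0.007, 0.0476]
eef_rot: [-180.0, -0.0, 0.0]
contact_force: [0.3, 0.3, -3.1]
gripper_width: 0.0271
gripper_force: 35.0
```

>>> send_rows(
  moves=[
    {"slide": [0, 0, 0.005], "turn": 0, "gripper": 0.1},
    {"slide": [0, 0, 0.01], "turn": 0, "gripper": 0.1},
    {"slide": [0, 0, 0.01], "turn": 0, "gripper": 0.1},
    {"slide": [0, 0, 0.01], "turn": 0, "gripper": 0.1},
    {"slide": [0, 0, 0.01], "turn": 0, "gripper": 0.1},
  ],
)

```text
time_s: 37.32
tcp_pos: [0.4688, 0.0072, 0.0468]
eef_rot: [-180.0, -0.1, 0.1]
contact_force: [-5.1, 1.0, 11.0]
gripper_width: 0.0271
gripper_force: 35.0
```

>>> send_rows(
  moves=[
    {"slide": [0, 0, 0], "turn": 0, "gripper": 0.55},
    {"slide": [0, 0, 0], "turn": 0, "gripper": 0.55},
    {"slide": [0, 0, 0], "turn": 0, "gripper": 0.55},
    {"slide": [0, 0, -0.2], "turn": 0, "gripper": 0.55},
    {"slide": [0, 0, -0.45], "turn": 0, "gripper": 0.55},
  ],
)

```text
time_s: 37.73
tcp_pos: [0.4661, 0.0061, 0.1114]
eef_rot: [179.9, 0.4, 0.0]
contact_force: [1.6, 0.2, -0.7]
gripper_width: 0.0473
gripper_force: 0.0
```

>>> send_rows(
  moves=[
    {"slide": [0, 0, -0.25], "turn": -0.07, "gripper": 0.5},
    {"slide": [0, 0, -0.5], "turn": -0.14, "gripper": 0.5},
    {"slide": [0, 0, -0.6], "turn": -0.21, "gripper": 0.5},
    {"slide": [0, 0, -0.6], "turn": -0.28, "gripper": 0.5},
    {"slide": [0, 0, -0.6], "turn": -0.35, "gripper": 0.5},
  ],
)

```text
time_s: 38.15
tcp_pos: [0.4692, 0.0073, 0.2046]
eef_rot: [180.0, -0.2, 31.9]
contact_force: [-0.2, 0.3, 0.5]
gripper_width: 0.044
gripper_force: 0.0
```

```bash
python3 - <<'E'
from h import *
w=snap('wrist','w7.png');c=snap('scene','s7.png');d=snap('side');st();print(get_state()['joints'])
find('scene','red0',8);find('scene','blue0',8);find('wrist','red0',6);find('wrist','timer',3);find('side','timer',2);find('side','red0',6)
im=np.hstack([cv2.resize(c['img'][130:330,160:540],(400,300)),cv2.resize(d['img'],(400,300))])
cv2.imwrite('pics/c9.png',im[:,:,::-1])
E
```

```text
38.3 [0.4683 0.0069 0.203 ] [180.   -0.   31.4] w 0.044 [-0.1 -0.7  0.1]
[ 2.50239817e+01  3.34111892e-01 -2.36107399e+01  2.18638282e-03
 -6.60520185e+01  9.63620143e+01]
scene red0 0.98 [0.476 0.006 0.061]
scene red0 0.88 [0.633 0.022 0.056]
scene red0 0.86 [ 0.361 -0.312  0.027]
scene red0 0.75 [0.552 0.014 0.057]
scene red0 0.49 [ 0.739 -0.282  0.007]
scene blue0 0.75 [0.452 0.315 0.035]
scene blue0 0.74 [0.355 0.129 0.031]
scene blue0 0.71 [ 0.364 -0.013  0.031]
scene blue0 0.63 [0.554 0.011 0.06 ]
scene blue0 0.58 [0.539 0.313 0.036]
scene blue0 0.17 [ 0.578 -0.028  0.052]
wrist red0 0.86 [0.537 0.018 0.057]
wrist red0 0.67 [0.469 0.01  0.054]
wrist red0 0.65 [0.613 0.021 0.058]
wrist red0 0.6 [ 0.753 -0.056  0.014]
wrist red0 0.31 [ 0.567 -0.014  0.052]
wrist timer 0.75 [ 0.605 -0.08   0.092]
side timer 0.77 [ 0.603 -0.092  0.072]
side red0 0.93 [0.532 0.004 0.059]
side red0 0.88 [0.607 0.013 0.056]
side red0 0.76 [ 0.344 -0.326  0.03 ]
side red0 0.6 [ 0.458 -0.003  0.058]
```

View pics/c9.png

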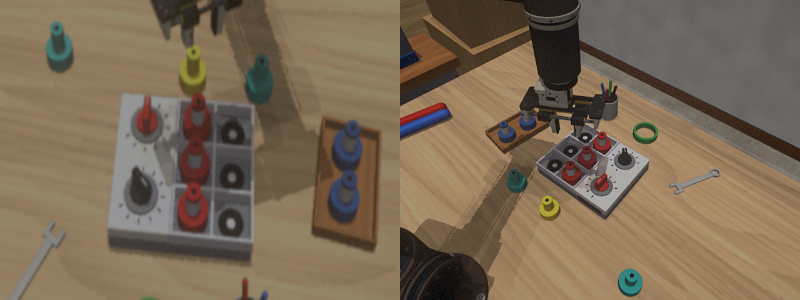

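Three reds are in pockets (side crop (571,170), (588,155), (602,140)), both blues are in the tray, and the bystanders have not moved. Now to the timer dial at (0.611,-0.085).

>>> send_rows(
  moves=[
    {"slide": [0.12, 0.25, 0], "turn": -0.05, "gripper": 0.5},
    {"slide": [0.25, 0.5, 0], "turn": -0.1, "gripper": 0.5},
    {"slide": [0.37, 0.75, 0], "turn": -0.162, "gripper": 0.5},
    {"slide": [0.494, 1, 0.1], "turn": -0.162, "gripper": 0.5},
    {"slide": [0.494, 1, 0.3], "turn": -0.162, "gripper": 0.5},
  ],
)

```text
time_s: 39.02
tcp_pos: [0.6171, -0.0852, 0.1599]
eef_rot: [179.7, -0.2, 46.0]
contact_force: [0.4, 1.4, 0.8]
gripper_width: 0.0438
gripper_force: 0.0
```

```bash
python3 - <<'E'
from h import *
snap('wrist');w=snap('wrist');st()
u,v=proj(w,(.611,-.085,.098)).round().astype(int);print(u,v)
g=w['img'][v-60:v+60,u-60:u+60]
cv2.imwrite('pics/c10.png',cv2.resize(g,(480,480),interpolation=cv2.INTER_CUBIC)[:,:,::-1])
find('wrist','timer',2)
E
```

```text
39.1167 [ 0.6078 -0.0833  0.1519] [-179.6    0.4   45.9] w 0.0439 [-1.   0.2 -2.1]
322 250
wrist timer 0.66 [ 0.609 -0.085  0.072]
```

View pics/c10.png

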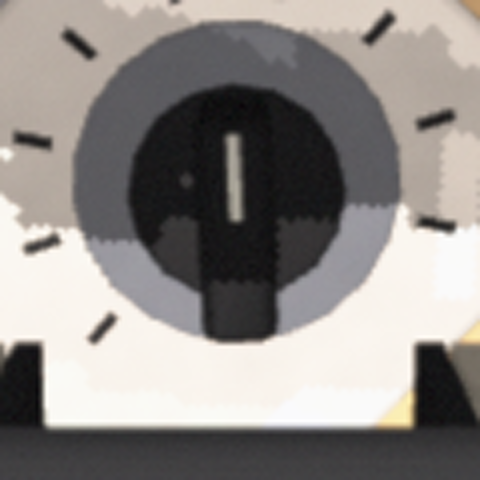

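The bar is vertical and centred at (240,230) in the crop, so the alignment is good. Descending and gripping.

>>> send_rows(
  moves=[
    {"slide": [0, 0.017, 0.15], "turn": 0, "gripper": 0.45},
    {"slide": [0, 0.017, 0.35], "turn": 0, "gripper": 0.45},
    {"slide": [0, 0.017, 0.55], "turn": 0, "gripper": 0.45},
    {"slide": [0, 0.017, 0.7], "turn": 0, "gripper": 0.45},
    {"slide": [0, 0.017, 0.7], "turn": 0, "gripper": 0.45},
  ],
)

```text
time_s: 39.58
tcp_pos: [0.609, -0.0833, 0.0504]
eef_rot: [-179.8, 0.2, 46.1]
contact_force: [-1.1, 0.3, -0.5]
gripper_width: 0.0394
gripper_force: 0.0
```

>>> send_rows(
  moves=[
    {"slide": [0, 0, 0], "turn": 0, "gripper": 0},
    {"slide": [0, 0, 0], "turn": 0, "gripper": 0},
    {"slide": [0, 0, 0], "turn": 0, "gripper": 0},
    {"slide": [0, 0, 0], "turn": 0, "gripper": 0},
    {"slide": [0, 0, 0], "turn": 0, "gripper": 0},
  ],
  newtons=30,
)

```text
time_s: 40.0
tcp_pos: [0.6125, -0.0834, 0.0549]
eef_rot: [179.9, -0.1, 46.1]
contact_force: [-2.9, 3.2, 7.6]
gripper_width: 0.0135
gripper_force: 29.8
```

>>> send_rows(
  moves=[
    {"slide": [0, 0, 0], "turn": 0.07, "gripper": 0},
    {"slide": [0, 0, 0], "turn": 0.14, "gripper": 0},
    {"slide": [0, 0, 0], "turn": 0.21, "gripper": 0},
    {"slide": [0, 0, 0], "turn": 0.28, "gripper": 0},
    {"slide": [0, 0, 0], "turn": 0.35, "gripper": 0},
  ],
)

```text
time_s: 40.42
tcp_pos: [0.6132, -0.0843, 0.0549]
eef_rot: [179.9, -0.2, 14.4]
contact_force: [0.5, -3.1, 3.3]
gripper_width: 0.0138
gripper_force: 29.8
```

>>> send_rows(
  moves=[
    {"slide": [0, 0, 0], "turn": 0.07, "gripper": 0},
    {"slide": [0, 0, 0], "turn": 0.14, "gripper": 0},
    {"slide": [0, 0, 0], "turn": 0.21, "gripper": 0},
    {"slide": [0, 0, 0], "turn": 0.28, "gripper": 0},
    {"slide": [0, 0, 0], "turn": 0.35, "gripper": 0},
  ],
)

```text
time_s: 40.83
tcp_pos: [0.6131, -0.0855, 0.0549]
eef_rot: [179.9, -0.2, -17.1]
contact_force: [1.1, -8.9, 3.6]
gripper_width: 0.0133
gripper_force: 29.8
```

>>> send_rows(
  moves=[
    {"slide": [0, 0, 0], "turn": 0.07, "gripper": 0},
    {"slide": [0, 0, 0], "turn": 0.14, "gripper": 0},
    {"slide": [0, 0, 0], "turn": 0.21, "gripper": 0},
    {"slide": [0, 0, 0], "turn": 0.28, "gripper": 0},
    {"slide": [0, 0, 0], "turn": 0.35, "gripper": 0},
  ],
)

```text
time_s: 41.25
tcp_pos: [0.6124, -0.0865, 0.0549]
eef_rot: [179.9, -0.2, -48.7]
contact_force: [-0.3, -12.7, 4.6]
gripper_width: 0.0139
gripper_force: 29.8
```

```bash
python3 - <<'E'
from h import *
snap('wrist');st();s=get_state();print(s['moment'],s['joint_torque'][5])
E
```

```text
41.3 [ 0.6123 -0.0865  0.0549] [179.9  -0.2 -49.2] w 0.0137 [ -0.4 -12.4   4.4]
[-4.55098065  0.14253604 -0.02115256] 1.150314062833786
```

Stop expected near yaw -56; turning on in small steps.

>>> send_rows(
  moves=[
    {"slide": [0, 0, 0], "turn": 0.03, "gripper": 0},
    {"slide": [0, 0, 0], "turn": 0.06, "gripper": 0},
    {"slide": [0, 0, 0], "turn": 0.09, "gripper": 0},
    {"slide": [0, 0, 0], "turn": 0.12, "gripper": 0},
    {"slide": [0, 0, 0], "turn": 0.12, "gripper": 0},
  ],
)

```text
time_s: 41.72
tcp_pos: [0.6121, -0.0867, 0.0549]
eef_rot: [179.9, -0.2, -59.3]
contact_force: [-1.3, -12.5, 5.6]
gripper_width: 0.0135
gripper_force: 30.3
```

>>> send_rows(
  moves=[
    {"slide": [0, 0, 0], "turn": 0.03, "gripper": 0},
    {"slide": [0, 0, 0], "turn": 0.06, "gripper": 0},
    {"slide": [0, 0, 0], "turn": 0.09, "gripper": 0},
    {"slide": [0, 0, 0], "turn": 0.09, "gripper": 0},
    {"slide": [0, 0, 0], "turn": 0.09, "gripper": 0},
  ],
)

```text
time_s: 42.13
tcp_pos: [0.6118, -0.0862, 0.0549]
eef_rot: [180.0, -0.2, -67.2]
contact_force: [-3.1, -9.6, 6.1]
gripper_width: 0.016
gripper_force: 34.1
```

```bash
python3 - <<'E'
from h import *
st();s=get_state();print(s['moment'],s['joint_torque'][5],s['gripper_force'])
E
```

```text
42.1333 [ 0.6118 -0.0862  0.0549] [180.   -0.2 -67.2] w 0.016 [-3.1 -9.6  6.1]
[-3.62125221  0.89273391  0.94394838] -1.0536080226302147 34.14837358519435
```

Same stop signature as the heat dial (moment 0.94 N m, pads twisting open). Releasing, rising and checking both dial marks numerically.

>>> send_rows(
  moves=[
    {"slide": [0, 0, 0], "turn": 0, "gripper": 0.5},
    {"slide": [0, 0, 0], "turn": 0, "gripper": 0.5},
    {"slide": [0, 0, 0], "turn": 0, "gripper": 0.5},
    {"slide": [0, 0, -0.2], "turn": 0, "gripper": 0.5},
    {"slide": [0, 0, -0.4], "turn": 0, "gripper": 0.5},
  ],
)

```text
time_s: 42.55
tcp_pos: [0.6103, -0.0838, 0.1121]
eef_rot: [179.8, 0.1, -67.3]
contact_force: [1.2, 0.1, 1.1]
gripper_width: 0.0413
gripper_force: 0.0
```

>>> send_rows(
  moves=[
    {"slide": [-0.1, 0, -0.25], "turn": 0, "gripper": 0.5},
    {"slide": [-0.2, 0, -0.5], "turn": 0, "gripper": 0.5},
    {"slide": [-0.3, 0, -0.6], "turn": 0, "gripper": 0.5},
    {"slide": [-0.35, 0, -0.6], "turn": 0, "gripper": 0.5},
    {"slide": [-0.35, 0, -0.6], "turn": 0, "gripper": 0.5},
  ],
)

```text
time_s: 42.97
tcp_pos: [0.5918, -0.0338, 0.2047]
eef_rot: [-179.8, 0.0, -67.2]
contact_force: [-0.0, 0.1, -0.9]
gripper_width: 0.044
gripper_force: 0.0
```

```bash
python3 - <<'E'
from h import *
snap('wrist');w=snap('wrist');st()
g=cv2.cvtColor(w['img'],cv2.COLOR_RGB2GRAY).astype(float);h=cv2.cvtColor(w['img'],cv2.COLOR_RGB2HSV)
for nm,c in(('timer',(.611,-.085)),('heat',(.4905,-.0935))):
    # top-plane grid of +-24 mm sampled at z=.098
    n=97;xs=np.linspace(-.024,.024,n);G=np.zeros((n,n,3),np.uint8)
    for i,y in enumerate(xs):
        for j,x in enumerate(xs):
            u,v=proj(w,(c[0]+x,c[1]+y,.098)).round().astype(int)
            if 0<=u<640 and 0<=v<480: G[i,j]=w['img'][v,u]
    r=np.hypot(*np.meshgrid(xs,xs));gi=G.astype(int);mn=gi.min(2)
    loc=cv2.blur(mn.astype(np.float32),(25,25))
    m=((mn>loc+35)&(r<.0185)).astype(np.uint8)
    k,l,s_,ce=cv2.connectedComponentsWithStats(m)
    for i in range(1,k):
        if s_[i,4]>25:
            yy,xx=np.nonzero(l==i);X=np.stack([xs[xx],xs[yy]],1);U,S,V=np.linalg.svd(X-X.mean(0));
            print(nm,s_[i,4],'cen mm',(X.mean(0)*1e3).round(1),'dir',np.degrees(np.arctan2(V[0,1],V[0,0])).round(1),'elong',round(S[0]/S[1],1))
find('wrist','red0',5);find('scene','pens',1);c=snap('scene');find('scene','red0',5);find('scene','blue0',6)
E
```

```text
43.0667 [ 0.591  -0.0351  0.2024] [180.    0.  -67.2] w 0.0439 [ 0.1 -0.6 -0.6]
timer 169 cen mm [ 5.4 -7.5] dir 123.8 elong 5.5
heat 82 cen mm [ -5.6 -10.1] dir 141.2 elong 3.6
heat 66 cen mm [-13.8  -9.8] dir 131.0 elong 1.8
heat 161 cen mm [-9.6  0.1] dir 5.1 elong 5.4
heat 82 cen mm [-14.3   9.2] dir 61.9 elong 2.5
heat 75 cen mm [-6.3  9.8] dir 44.9 elong 2.9
wrist red0 0.75 [ 0.608 -0.088  0.068]
wrist red0 0.71 [0.62  0.009 0.054]
wrist red0 0.7 [ 0.481 -0.018  0.051]
wrist red0 0.64 [0.551 0.001 0.059]
scene red0 0.83 [0.636 0.023 0.057]
scene red0 0.79 [ 0.36  -0.312  0.028]
scene red0 0.62 [0.485 0.017 0.058]
scene blue0 0.69 [0.543 0.311 0.035]
scene blue0 0.67 [0.356 0.129 0.031]
scene blue0 0.64 [0.453 0.315 0.03 ]
scene blue0 0.56 [ 0.359 -0.003  0.041]
```

Timer mark points to -56° (value ≈4.19 rad, at its stop). Heat mark is along -x (value ≈0). Handing in.

```bash
python3 -c "
from h import *
print(order.close_job())"
```

```text
the job is handed in; nothing more can be done
None
```

I handed the job in at about 43 s on the robot clock; no verdict came back. The heat dial is off, both blue plugs stand in the tray, all three red plugs are down in pockets, and the timer is at its clockwise stop.

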